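# Store a cleaned reference block with self-closing tongs

### The arm

A 6-joint arm with a two-finger parallel gripper is mounted at the origin on a cart in front of the work surface, level with it; the furniture and walls round the work are solid. World frame = base frame: x ahead of the robot, y to its left, z up, the work surface at z = 0. Lengths are in m, angles in rad, forces in N, time in s.
With the tool pointing down it reaches from about 0.325 to 1 m from the base axis. Payload 5.1 kg.
Tool frame: the origin (TCP) lies on the centre line of the jaws, within the pads' length; the fingertips stand 17 mm ahead of it and the grasp point (between the pads) lies 2 mm behind it; z points along the fingers, y is the direction in which the jaws open and shut (so a half turn about z gives the same grasp; the last joint's range is limited). The gripper opens to 85 mm and grips with 20 to 120 N. Pads are 22 mm wide; open, the fingers measure 114 mm over their backs; the gripper's body (76 mm by 85 mm) begins 54 mm behind the grasp point. The pads swing forward as they close: fully open they stand 13 mm farther back than shut.
Start: joints at [-1.383, 0.124, 1.65, -0, 1.367, -0.083], TCP at [0.174, -0.626, 0.248] pointing down, gripper open.
Joint ranges: [-2.61, 2.61], [-1.02, 2.33], [0.03, 2.71], [-1.35, 4.49], [0.32, 2.68], [-2.91, 2.91]. Speed limits (rad/s): [2.57, 2.57, 3.14, 3.14, 3.14, 3.14].

### API

Orientations are given as a rotation vector (axis times angle).
In Python, from cell import monitor, viewer, finish_job gives the robot as it stands.
- The arm moves only by the tool carry_out, never from a script. Its argument "deltas" is a list that holds one entry, the list of rows, each a list of 6 numbers: the shift along the tool's x, y, z as a fraction of full scale, then the turn, a rotation vector about the tool's x, y, z as a fraction of full scale. In form: [[[tx, ty, tz, ax, ay, az], ...]]. A call has 1 to 20 rows; each row shifts and turns the commanded pose from where the row before left it, along the tool's axes as they then stand; what a row does not reach is not made up. Full scale, the value 1, is 5 cm for a shift and 2 pi rad for a turn. A row lasts 1/8 s, in which the tool goes at most 62.5 mm and 10.7 degrees, less where a joint would pass 70% of its speed; a pose out of reach is approached as far as the arm can. A call with a number of a shift or a turn outside -1 to 1 is refused whole. A call with a gripper value outside its range is refused whole. "jaw" is the opening, from 0 (shut) to 1 (fully open), set as the call begins (left out, the last holds). The fingers move at their own pace and stop on an object; "squeeze" is the grip in N (left out, the last holds). Time passes only in rows, so rows that do not move let the fingers close. It gives the time, the measured TCP pose, the force and the opening at its end, in the units of the state.
- monitor.get_state(): the state, without advancing time (a new reading comes with each control period).
- viewer.get_image(name): name is "scene" or "top" or "wrist"; returns the picture (400x640x3 uint8, red, green, blue); there is no depth.
- viewer.camera_info(name): a dict with "mtx" (3x3 intrinsics, pixels), "R" (3x3) and "t" (3): a world point X has camera coordinates R X + t; the wrist camera has in their place "tool_from_camera" (4x4, takes a point from camera to tool coordinates, whose origin is the TCP and whose axes are the flange's). Camera axes: x right, y down, z forward; pixel columns grow to the right and rows downward; lengths in m; the calibration is good to about 2 mm. A picture is of the moment at which its call begins: read the wrist's pose just before it. camera_info takes no time and is no camera call.
- finish_job(): hands the job in, once; it reports no verdict.
The state is a dict: "clock": time; "joints": joint angles; "joint_velocities": joint speeds; "tau": joint torques, N m; "eef_pos": TCP position; "tcp_rot": TCP orientation; "force": force on the tool from outside, world axes, zero at the start; "moment": the same for the moment, N m; "gripper_width": opening from 0.0 (shut) to 1.0 (fully open).
Only numpy, scipy, OpenCV 4.12 (cv2) and the standard library are available. Lean on these libraries where they do the work, as an engineer would, in place of code of your own. Each camera call takes 0.05 s, during which the arm holds its last target.

### The job

The reference block on the draining rack has just been cleaned and must not be touched by the gripper: squeeze the self-closing tongs open, take them off their parking bar, let them close on the block, and carry it in the tongs to the middle of the empty storage plate. Set it down flat while the tongs still hold it, then take the tongs off it and clip them upright on the middle of their parking bar again. Leave the other storage plate's block, the bearing rings and the micrometer where they are.

Things in the scene. Friction and masses are not known exactly. Their poses are not given: they have to be found in the camera images.
- tongs: Self-closing spring tongs, 150 mm tall, used upright, 0.2 kg; two arms, at +y and -y, pivot at z = 75 mm. Origin midway between the jaws at the level of their tips, z up along the tongs, y the line along which the jaws move (a half turn about z makes no difference). Closed on the bar or on the block they stand by themselves.
- tongs_pads (a point): Point midway between the black squeeze pads on the arms (z = 123 mm). Pads: 24 mm wide in x, 27 mm high; 62 mm over their outer faces in y (67 at the upper edges) when closed on bar or block, 43 mm and upright at the stop. Squeezing them together opens the jaws: 11 N on each pad to begin, 16 N to reach the stop (grip with 30 N or more). Let go, springs shut the jaws with about 8 N.
- tongs_stem (a point): Point in the orange grip stem between the pads (z = 134 mm), fixed to the tongs' frame, 16 x 16 mm, its top 16 mm above this point. Gripped across the tongs' x, it carries the closed tongs without moving the jaws; the pads beside it leave 42 mm in y for the fingers.
- tongs_jaws (a point): Point midway between the jaws (z = 9 mm). Rubber V jaws, z = 1 to 17 mm, 48 mm wide in x; shut, they centre a 64 mm disc between them. At the open stop each has moved 12 mm outward and its back is 58 mm from the middle.
- tongs_a (a joint): Swing of the tongs' arm at +y, rad: 0 when the jaws are clipped on the parking bar or the block, -0.05 when shut empty, 0.19 at the open stop. The other arm is geared to it and moves alike.
- park: Parking block, fixed: dark base plate 100 (x) x 140 (y) x 6 mm, and on it a light wooden bar 90 (x) x 46 (y) mm, its top 28 mm above the bench. Origin at the centre of the underside, z up. The tongs start clipped on the bar, their y along the bar's y, jaw tips standing on the base plate (tongs origin 6 mm above this origin).
- rack: Draining rack, fixed: pan 150 (x) x 170 (y) mm with aluminium bars above, flat top 14 mm above its origin (centre of the underside).
- block: The cleaned hardness reference block: grey steel disc, 64 mm across, 12 mm thick, 0.3 kg, lying flat on the draining rack. Origin at the centre of its underside, z up.
- free_plate: The empty storage plate, fixed: round wooden plate 100 mm across with blue felt on top, top 10 mm above its origin (centre of the underside). The other, alike plate carries a block.
- full_plate: The occupied storage plate, same shape and size.
- stored_block: Another steel disc, 64 mm across and 12 mm thick, on the occupied plate; leave it alone. Origin at the centre of its underside.
- ring1: Bearing ring, 80 mm across, 16 mm high, bystander. Origin at the centre of its underside.
- ring3: Bearing ring, 62 mm across, 12 mm high, bystander. Origin at the centre of its underside.
- micrometer: Micrometer, 48 x 130 x 12 mm, lying flat, bystander. Origin at the centre of its underside.
Things that resemble listed ones, but are neither listed nor needed, are in the scene too. There is more than one size of the tongs; the job needs the largest.

How it is judged:
By the outcome, as a careful person would: the job done as asked, in the order asked, and still so for the second after the job is handed in, with the robot touching nothing.
It also fails if it takes over 69 s, if anything falls off the work surface, if the arm or the gripper's body presses on something with over 40 N, if the wrist force passes 120 N, or if a joint passes its speed limit or range.

## Working session

There is one attempt and no reset: what is moved stays moved. The work goes in short steps, Python scripts to look and compute and a tool call to move; the robot and the scene stay as the last step left them, time stands still between calls to the robot, and variables do not carry over. Pictures are saved under pics/ and viewed, and the job is handed in when it is done.

Besides the shell and the picture viewer there is one more tool, called after ">>>" in YAML: its name, and indented under it one key for each argument. carry_out: Moves the arm, as the interface text tells. Its arguments: {"type":"object","properties":{"deltas":{"type":"array","items":{"type":"array","items":{"type":"array","items":{"type":"number","minimum":-1,"maximum":1}}}},"jaw":{"type":"number"},"squeeze":{"type":"number"}},"required":["deltas"]}

```bash
ls; mkdir -p pics; python3 - <<'E'
from cell import monitor, viewer
import cv2
print(monitor.get_state())
for n in ["scene","top","wrist"]:
    im=viewer.get_image(n); cv2.imwrite(f"pics/{n}0.png",im[:,:,::-1])
    print(n,viewer.camera_info(n))
E
```

```text
pics
{'clock': 0.0, 'joints': array([-1.38263023e+00,  1.24495535e-01,  1.65165626e+00,  3.20597317e-05,
        1.36749061e+00, -8.25935913e-02]), 'joint_velocities': array([ 1.64949420e-04,  1.53737359e-03, -8.44925215e-04, -3.59391107e-04,
       -3.35176936e-06, -5.26622301e-04]), 'tau': array([-1.09288353e-04, -4.23615503e+01, -3.65453625e+01, -6.64088680e-05,
        6.96933988e-03, -1.31690115e-05]), 'eef_pos': array([ 0.17372905, -0.62576652,  0.24706965]), 'tcp_rot': array([-3.11081908e+00, -4.23723754e-01,  1.20557694e-04]), 'force': array([ 0.24070717, -0.4936094 , -0.85068992]), 'moment': array([-0.03095203,  0.00494686, -0.00310351]), 'gripper_width': 1.0011851071832625}
scene {'mtx': array([[392.63186169,   0.        , 320.59804731],
       [  0.        , 392.63186169, 198.53573786],
       [  0.        ,   0.        ,   1.        ]]), 'R': array([[-0.83026202, -0.55677813,  0.02575065],
       [-0.3062432 ,  0.41709046, -0.85571646],
       [ 0.46570386, -0.71835483, -0.51680388]]), 't': array([0.54098795, 0.25770723, 1.03881595])}
top {'mtx': array([[502.31129444,   0
[... 161 characters left out ...]
968821,  0.00124315],
       [-0.9924118 , -0.02490677, -0.12040961],
       [ 0.12040304,  0.00176912, -0.99272352]]), 't': array([0.00874151, 0.60391476, 1.38905582])}
wrist {'mtx': array([[301.23687166,   0.        , 317.06348265],
       [  0.        , 301.23687166, 197.89361334],
       [  0.        ,   0.        ,   1.        ]]), 'tool_from_camera': array([[ 6.31097035e-04, -9.51196103e-01, -3.08586414e-01,
         7.86411127e-02],
       [ 9.99999688e-01,  4.53843918e-04,  6.46179685e-04,
         6.28963919e-04],
       [-4.74593532e-04, -3.08586725e-01,  9.51196093e-01,
        -1.24814159e-01],
       [ 0.00000000e+00,  0.00000000e+00,  0.00000000e+00,
         1.00000000e+00]])}
```

View pics/scene0.png

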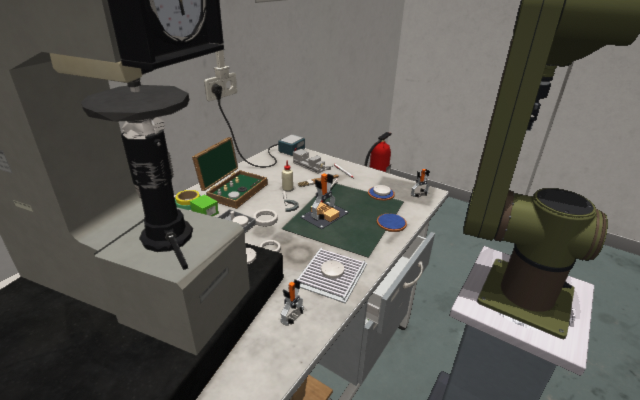

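View pics/top0.png

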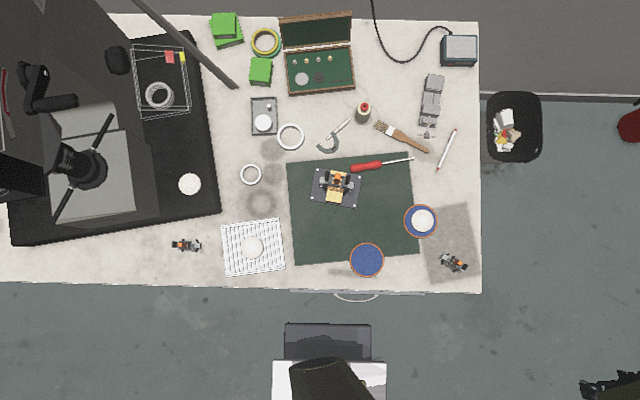

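View pics/wrist0.png

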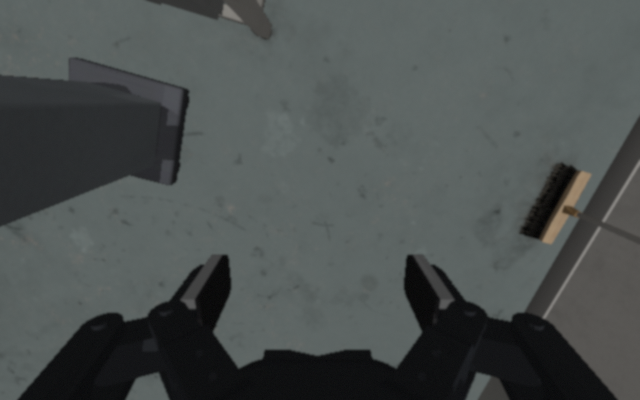

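The top view shows the largest tongs on their parking block at about (337,186), the rack with the block at (252,247), the empty plate at (366,260) and the occupied plate at (420,221). The small tongs, at (187,245) and (453,262), are decoys.

```bash
cat > h.py <<'E'
import numpy as np, cv2
from scipy.spatial.transform import Rotation as Ro
from cell import monitor, viewer
def cam(n,st=None):
    c=viewer.camera_info(n); K=c["mtx"]
    if n!="wrist": return K,c["R"],c["t"]
    st=st or monitor.get_state()
    T=np.eye(4);T[:3,:3]=Ro.from_rotvec(st["tcp_rot"]).as_matrix();T[:3,3]=st["eef_pos"]
    W=np.linalg.inv(T@c["tool_from_camera"]); return K,W[:3,:3],W[:3,3]
def ray(c,u,v):
    K,R,t=c; d=R.T@np.linalg.solve(K,[u,v,1.]); return -R.T@t,d
def atz(c,u,v,z):
    o,d=ray(c,u,v); return o+d*(z-o[2])/d[2]
def proj(c,X):
    K,R,t=c; p=K@(R@np.asarray(X)+t); return p[:2]/p[2]
def tri(obs):
    A=np.zeros((3,3));b=np.zeros(3)
    for c,u,v in obs:
        o,d=ray(c,u,v);d=d/np.linalg.norm(d);P=np.eye(3)-np.outer(d,d);A+=P;b+=P@o
    X=np.linalg.solve(A,b);return X
def snap(n,name):
    st=monitor.get_state(); im=viewer.get_image(n); cv2.imwrite(f"pics/{name}.png",im[:,:,::-1])
    np.savez(f"pics/{name}.npz",p=st["eef_pos"],r=st["tcp_rot"]); return st,im
def wcam(name):
    d=np.load(f"pics/{name}.npz"); return cam("wrist",dict(eef_pos=d["p"],tcp_rot=d["r"]))
E
python3 - <<'E'
from h import *
c=cam("top")
for n,u,v,z in [("park",337,188,.006),("stem",337,184,.15),("block",252,247,.026),("free",366,260,.01),("full",420,221,.022)]:
    print(n,atz(c,u,v,z).round(3))
t=cv2.imread("pics/top0.png"); s=cv2.imread("pics/scene0.png")
cv2.imwrite("pics/z1.png",np.vstack([cv2.resize(t[150:280,200:400],None,fx=4,fy=4,interpolation=2)[:],]))
cv2.imwrite("pics/z2.png",cv2.resize(s[150:300,270:430],None,fx=4,fy=4,interpolation=2))
E
```

```text
park [ 0.638 -0.013  0.006]
stem [ 0.628 -0.009  0.15 ]
block [0.461 0.224 0.026]
free [ 0.433 -0.1    0.01 ]
full [ 0.547 -0.251  0.022]
```

View pics/z1.png

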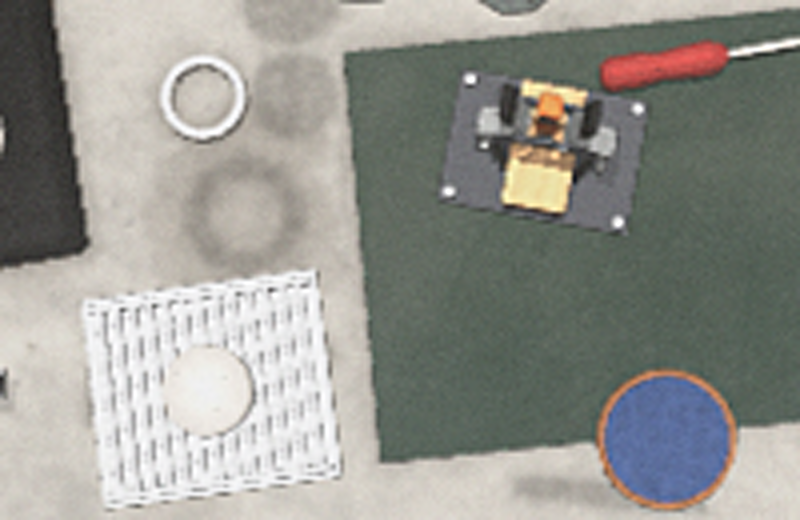

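View pics/z2.png

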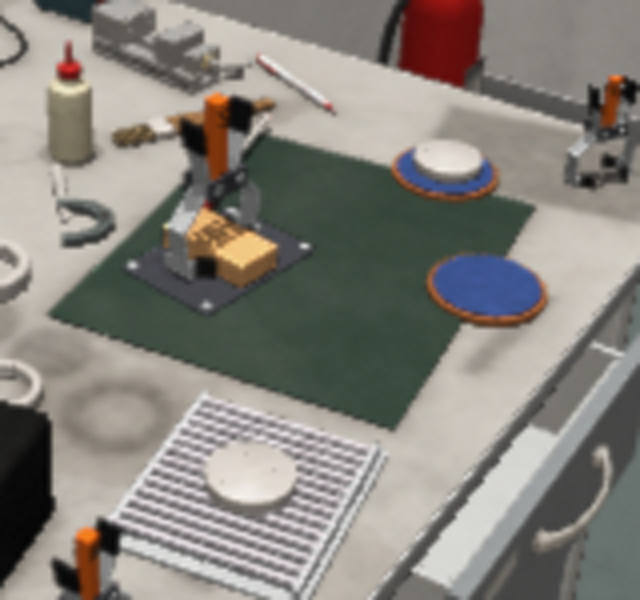

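```bash
cat >> h.py <<'E'
def psi_of(st):
    R=Ro.from_rotvec(st["tcp_rot"]).as_matrix(); return np.degrees(np.arctan2(R[1,0],R[0,0])),np.degrees(np.arccos(min(1,-R[2,2])))
def plan(p,psi=None,n=None,start=None):
    """equal rows to reach p, yaw psi(deg)"""
    st=monitor.get_state(); p0,(a0,tilt)=st["eef_pos"],psi_of(st)
    if start is not None: p0,a0=np.array(start[0]),start[1]
    if psi is None: psi=a0
    d=np.array(p)-p0; da=(psi-a0+180)%360-180
    k=n or int(max(1,np.ceil(np.linalg.norm(d)/.048),np.ceil(abs(da)/10)))
    M=np.zeros((2,2))
    for i in range(k):
        a=np.radians(a0+da*i/k); M+=np.array([[np.cos(a),np.sin(a)],[np.sin(a),-np.cos(a)]])
    s=np.linalg.solve(M,d[:2])
    print("from",p0.round(4),"psi %.2f tilt %.2f"%(a0,tilt),"t",round(st["clock"],2),"rows",k,"->",
      [round(x,4) for x in (s[0]/.05,s[1]/.05,-d[2]/k/.05)],"az",round(-da/k/360,5))
E
python3 - <<'E'
from h import *
c=cam("top")
P=[atz(c,200+u/4,150+v/4,.007) for u,v in [(470,78),(638,108),(448,192),(617,222)]]
print(np.round(P,4),np.mean(P,0))
for a,b in[(1,0),(3,2)]: 
    d=P[b]-P[a];print(np.degrees(np.arctan2(-d[0],d[1])),np.linalg.norm(d))
for a,b in[(2,0),(3,1)]:
    d=P[b]-P[a];print(np.degrees(np.arctan2(d[1],d[0])),np.linalg.norm(d))
plan([.56,-.02,.34],-10)
E
```

```text
[[ 0.6911  0.0454  0.007 ]
 [ 0.672  -0.0775  0.007 ]
 [ 0.607   0.0591  0.007 ]
 [ 0.5882 -0.0637  0.007 ]] [ 0.63956429 -0.00920172  0.007     ]
-8.82296842436415 0.1243351002090624
-8.696564642808237 0.12419212442919281
-9.254092425055921 0.08523767094128078
-9.352099004298175 0.08496489334352446
from [ 0.1738 -0.6259  0.2473] psi 15.51 tilt 0.10 t 0.15 rows 16 -> [np.float64(0.5332), np.float64(-0.7319), np.float64(-0.1159)] az 0.00443
```

>>> carry_out:
  deltas:
    - [[0.533,-0.732,-0.116,0,0,0.00443],[0.533,-0.732,-0.116,0,0,0.00443],[0.533,-0.732,-0.116,0,0,0.00443],[0.533,-0.732,-0.116,0,0,0.00443],[0.533,-0.732,-0.116,0,0,0.00443],[0.533,-0.732,-0.116,0,0,0.00443],[0.533,-0.732,-0.116,0,0,0.00443],[0.533,-0.732,-0.116,0,0,0.00443],[0.533,-0.732,-0.116,0,0,0.00443],[0.533,-0.732,-0.116,0,0,0.00443],[0.533,-0.732,-0.116,0,0,0.00443],[0.533,-0.732,-0.116,0,0,0.00443],[0.533,-0.732,-0.116,0,0,0.00443],[0.533,-0.732,-0.116,0,0,0.00443],[0.533,-0.732,-0.116,0,0,0.00443],[0.533,-0.732,-0.116,0,0,0.00443],[0,0,0,0,0,0]]
  jaw: 1
  squeeze: 40

```text
clock: 2.28
eef_pos: [0.5611, -0.0185, 0.3408]
tcp_rot: [-3.13, 0.269, 0.001]
force: [0.4, 0.4, -0.0]
gripper_width: 1.001
```

```bash
python3 - <<'E'
from h import *
snap("wrist","w1"); snap("wrist","w1b")
plan([.60,.04,.34],-9); plan([.56,-.02,.34])
E
```

```text
from [ 0.5597 -0.0203  0.3405] psi -9.95 tilt 0.08 t 2.38 rows 2 -> [np.float64(0.2958), np.float64(-0.6622), np.float64(0.005)] az -0.00131
from [ 0.5597 -0.0203  0.3405] psi -9.95 tilt 0.08 t 2.38 rows 1 -> [np.float64(0.0054), np.float64(-0.0066), np.float64(0.0099)] az -0.0
```

View pics/w1.png

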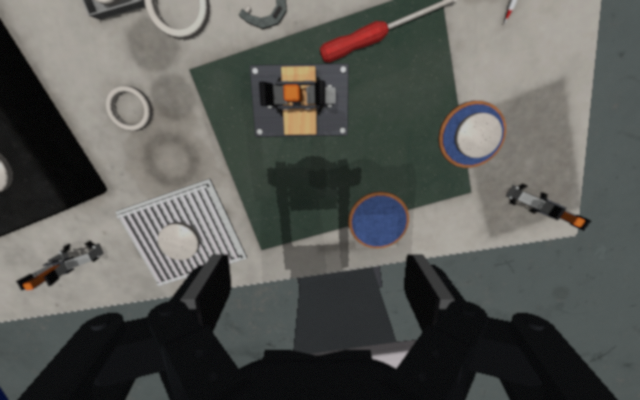

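The wrist view shows the park plate with the orange stem at about (292,93), the rack with the block at (179,241), the empty plate at (379,220) and the stored block at (480,135). Next I'll take a second view.

```bash
python3 - <<'E'
from h import *
plan([.58,.05,.29],-9,3)
E
```

```text
from [ 0.5597 -0.0203  0.3405] psi -9.95 tilt 0.08 t 2.38 rows 3 -> [np.float64(0.0552), np.float64(-0.4846), np.float64(0.3366)] az -0.00088
```

>>> carry_out:
  deltas:
    - [[0.055,-0.485,0.337,0,0,-0.001],[0.055,-0.485,0.337,0,0,-0.001],[0.055,-0.485,0.337,0,0,-0.001],[0,0,0,0,0,0],[0,0,0,0,0,0]]

```text
clock: 3.0
eef_pos: [0.58, 0.0488, 0.2911]
tcp_rot: [3.131, -0.246, 0.001]
force: [-0.3, -1.1, -0.3]
gripper_width: 0.999
```

```bash
python3 - <<'E'
from h import *
snap("wrist","w2"); print(psi_of(monitor.get_state()))
a=cv2.imread("pics/w1.png");b=cv2.imread("pics/w2.png")
A=cv2.resize(a[40:160,230:370],None,fx=5,fy=5,interpolation=2); cv2.imwrite("pics/w1z.png",A)
A=cv2.resize(a[150:290,100:420],None,fx=2.5,fy=2.5,interpolation=2); cv2.imwrite("pics/w1y.png",A)
E
```

```text
(np.float64(-9.001838336106433), np.float64(0.07780653348292854))
```

View pics/w2.png

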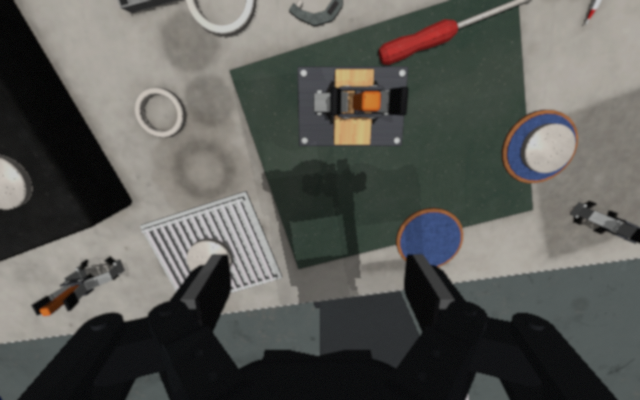

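View pics/w1z.png

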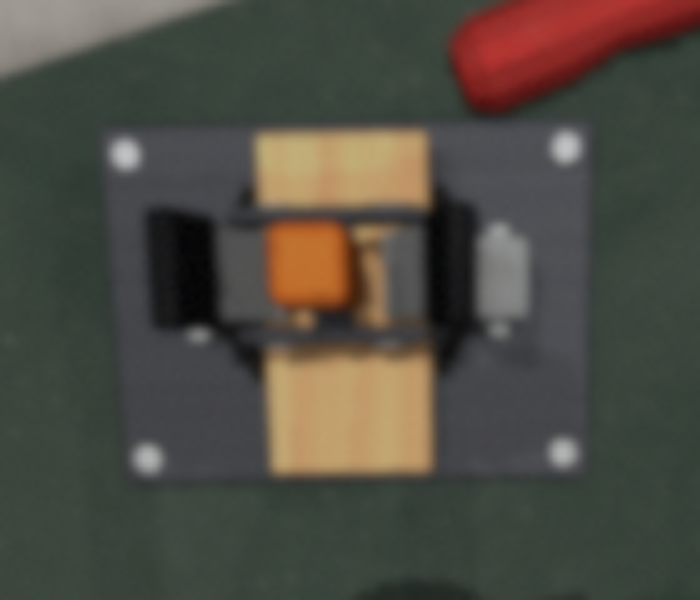

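View pics/w1y.png

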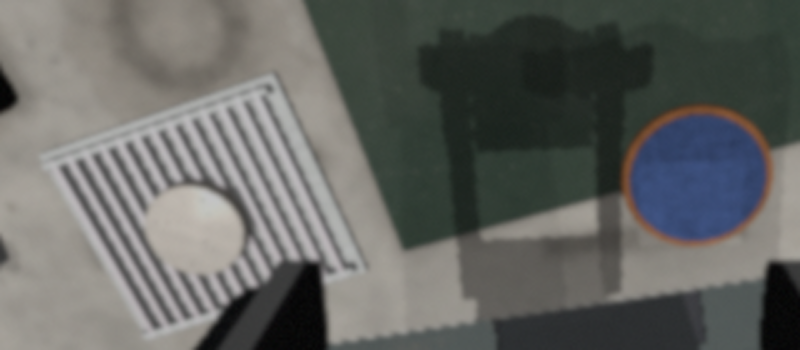

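```bash
python3 - <<'E'
from h import *
b=cv2.imread("pics/w2.png")
A=cv2.resize(b[50:160,280:420],None,fx=5,fy=5,interpolation=2); cv2.imwrite("pics/w2z.png",A)
E
```

```text
(no output)
```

View pics/w2z.png

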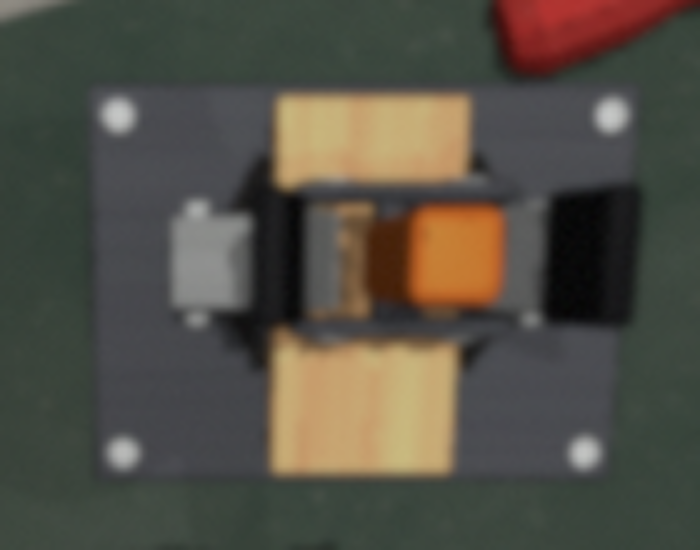

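```bash
python3 - <<'E'
from h import *
c1,c2,ct=wcam("w1"),wcam("w2"),cam("top")
f1=lambda U:((U[0]+.5)/5-.5+230,(U[1]+.5)/5-.5+40)
f2=lambda U:((U[0]+.5)/5-.5+280,(U[1]+.5)/5-.5+50)
def both(n,a,b):
    X=tri([(c1,*f1(a)),(c2,*f2(b))]); print(n,X.round(4), np.linalg.norm(proj(c1,X)-f1(a)).round(2)); return X
both("stemtop",(309,262),(458,255))
print(atz(c1,*f1((309,262)),.156),atz(c2,*f2((458,255)),.156))
S=[both("s%d"%i,a,b) for i,(a,b) in enumerate(zip([(125,155),(566,148),(148,458),(563,453)],[(118,115),(610,115),(123,452),(585,453)]))]
print(np.mean(S,0))
for c,f,L in [(c1,f1,[(125,155),(566,148),(148,458),(563,453)]),(c2,f2,[(118,115),(610,115),(123,452),(585,453)])]:
    P=np.array([atz(c,*f(x),.007) for x in L]); d=P[0]-P[1]+P[2]-P[3]; e=P[0]-P[2]+P[1]-P[3]
    print("park",P.mean(0),np.degrees(np.arctan2(-d[0],d[1])),np.degrees(np.arctan2(e[1],e[0])),np.linalg.norm(d)/2,np.linalg.norm(e)/2)
B=np.array([both("b",a,b) for a,b in zip([(255,133),(428,130),(432,474),(270,474)],[(275,95),(470,95),(455,472),(270,472)])]);print(B.mean(0))
# block & plates
g=lambda U,V:((U+.5)/2.5-.5+100,(V+.5)/2.5-.5+150)
print("block",atz(c1,*g(196,229),.026),"free",atz(c1,*g(698,175),.010),atz(c2,430,237,.01))
E
```

```text
stemtop [ 0.6505 -0.0092  0.1511] 0.02
[ 0.65030734 -0.0095356   0.156     ] [ 0.6506502  -0.00835085  0.156     ]
s0 [0.6932 0.0476 0.0037] 0.26
s1 [ 0.6739 -0.0759  0.0025] 0.25
s2 [0.6097 0.0607 0.0024] 0.12
s3 [ 0.5902 -0.0627  0.0048] 0.16
[ 0.64175445 -0.00757422  0.00333226]
park [ 0.64144483 -0.00774569  0.007     ] -9.013020484086894 -8.804204248807075 0.12398872663046485 0.08384013631457495
park [ 0.6421238  -0.00729874  0.007     ] -9.008034862298143 -8.704264652277637 0.12397375366538704 0.08401846168152272
b [0.6906 0.0087 0.0195] 0.11
b [ 0.6832 -0.0379  0.0206] 0.08
b [ 0.5938 -0.0237  0.0284] 0.61
b [0.6008 0.0228 0.0227] 0.31
[ 0.64209164 -0.00751983  0.02281005]
block [0.46361951 0.22430464 0.026     ] free [ 0.4390348  -0.10059041  0.01      ] [ 0.44183487 -0.09969091  0.01      ]
```

```bash
python3 - <<'E'
from h import *
plan([.6505,-.009,.22],-9,3)
E
```

```text
from [0.5802 0.0487 0.2915] psi -9.00 tilt 0.08 t 3.05 rows 3 -> [np.float64(0.5231), np.float64(0.3067), np.float64(0.477)] az -0.0
```

>>> carry_out:
  deltas:
    - [[0.523,0.307,0.477,0,0,0],[0.523,0.307,0.477,0,0,0],[0.523,0.307,0.477,0,0,0],[0,0,0,0,0,0],[0,0,0,0,0,0]]

```text
clock: 3.68
eef_pos: [0.6507, -0.0083, 0.2203]
tcp_rot: [-3.132, 0.246, -0.002]
force: [-0.1, -0.4, -0.5]
gripper_width: 1.0
```

```bash
python3 - <<'E'
from h import *
snap("wrist","w3"); 
plan([.6505,-.009,.125],-9,4)
print(proj(wcam("w3"),[.6505,-.009,.156]))
E
```

```text
from [ 0.6508 -0.0079  0.2208] psi -8.94 tilt 0.13 t 3.73 rows 4 -> [np.float64(-0.0006), np.float64(0.0056), np.float64(0.4791)] az 4e-05
[316.81336936 222.87809858]
```

View pics/w3.png

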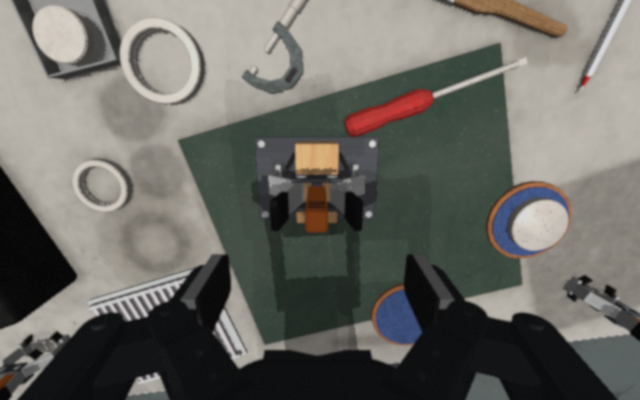

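The stem is centred at (317,222), where I predicted it (316.8,222.9). I'll descend and then squeeze.

>>> carry_out:
  deltas:
    - [[0,0.005,0.479,0,0,0],[0,0.005,0.479,0,0,0],[0,0.005,0.479,0,0,0],[0,0.005,0.479,0,0,0],[0,0,0,0,0,0],[0,0,0,0,0,0]]

```text
clock: 4.47
eef_pos: [0.6512, -0.0085, 0.1254]
tcp_rot: [3.132, -0.244, 0.004]
force: [-0.0, -0.0, -0.7]
gripper_width: 1.004
```

>>> carry_out:
  deltas:
    - [[0,0,0,0,0,0],[0,0,0,0,0,0],[0,0,0,0,0,0],[0,0,0,0,0,0],[0,0,0,0,0,0],[0,0,0,0,0,0],[0,0,0,0,0,0],[0,0,0,0,0,0]]
  jaw: 0
  squeeze: 45

```text
clock: 5.48
eef_pos: [0.6543, -0.0078, 0.1292]
tcp_rot: [-3.13, 0.244, -0.017]
force: [-0.3, 4.4, 11.8]
gripper_width: 0.493
```

```bash
python3 - <<'E'
from h import *
s=monitor.get_state();print(s["gripper_width"]*85,s["eef_pos"],s["force"],s["clock"])
snap("wrist","w4"); snap("scene","s4")
b=cv2.imread("pics/s4.png");cv2.imwrite("pics/s4z.png",cv2.resize(b[140:260,270:430],None,fx=5,fy=5,interpolation=2))
E
```

```text
41.86977464643893 [ 0.65432325 -0.00778233  0.12923443] [-0.32385041  4.42808014 11.77257542] 5.475
```

View pics/w4.png

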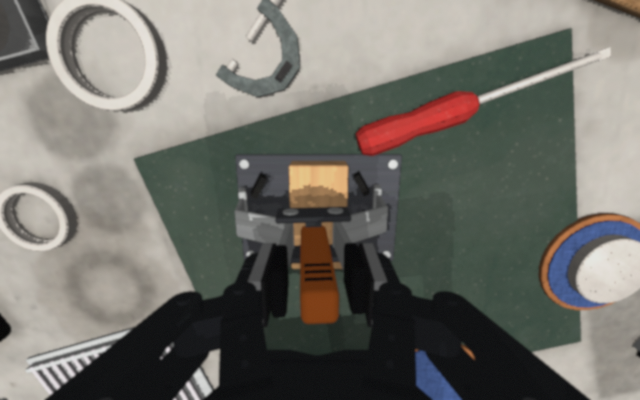

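View pics/s4z.png

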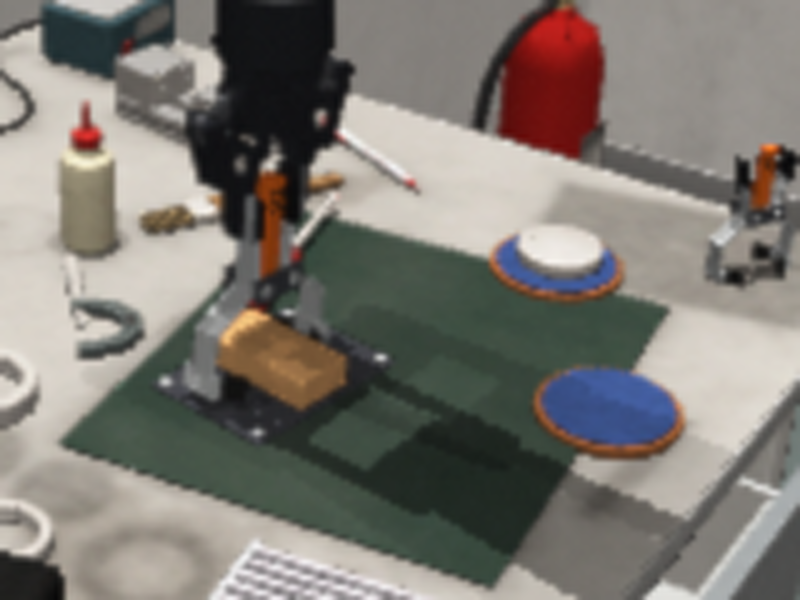

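The jaws opened to the stop, at 42 mm over the pads, and are clear of the bar. Lifting now.

>>> carry_out:
  deltas:
    - [[0,0,-0.2,0,0,0],[0,0,-0.3,0,0,0],[0,0,-0.4,0,0,0],[0,0,-0.4,0,0,0],[0,0,-0.4,0,0,0],[0,0,0,0,0,0],[0,0,0,0,0,0]]

```text
clock: 6.45
eef_pos: [0.6501, -0.0087, 0.2078]
tcp_rot: [3.132, -0.244, -0.001]
force: [-0.4, 0.7, -1.9]
gripper_width: 0.489
```

```bash
python3 - <<'E'
from h import *
s=monitor.get_state();print(s["gripper_width"]*85,s["eef_pos"],s["force"],s["clock"],psi_of(s))
snap("wrist","w5"); snap("scene","s5")
b=cv2.imread("pics/s5.png");cv2.imwrite("pics/s5z.png",cv2.resize(b[120:240,270:430],None,fx=5,fy=5,interpolation=2))
E
```

```text
41.57040412224378 [ 0.6501277  -0.00874379  0.20778971] [-0.3969933   0.67341888 -1.90836742] 6.45 (np.float64(-8.925485236986201), np.float64(0.0441276420949795))
```

View pics/w5.png

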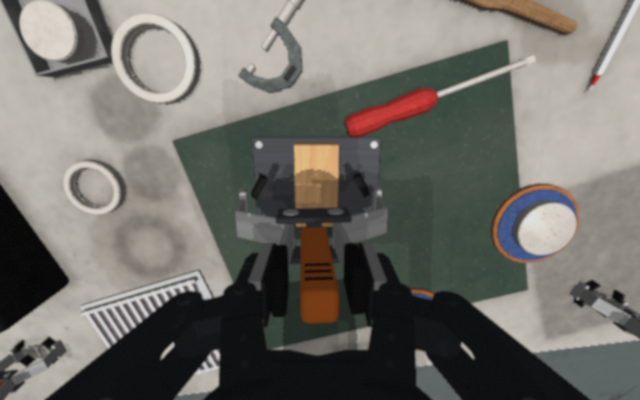

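View pics/s5z.png

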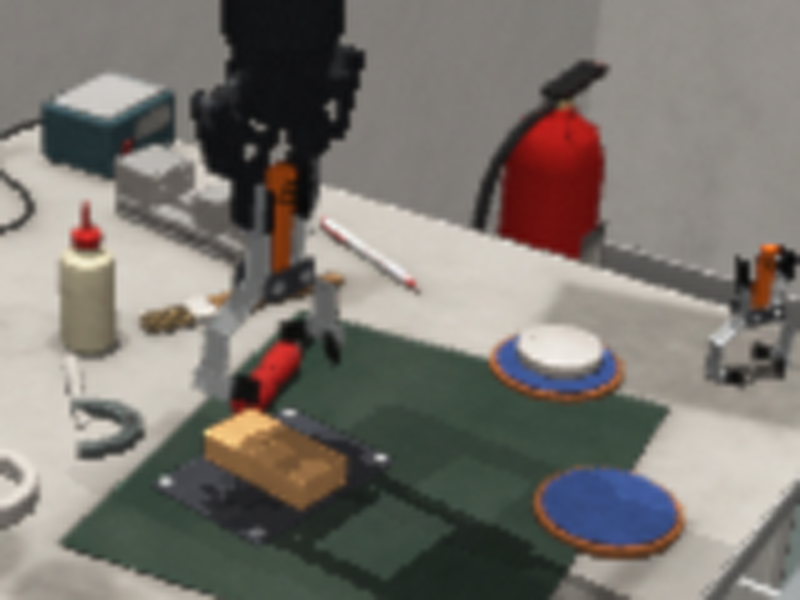

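```bash
python3 - <<'E'
from h import *
b=cv2.imread("pics/w5.png");cv2.imwrite("pics/w5z.png",cv2.resize(b[170:340,217:417],None,fx=4,fy=4,interpolation=2))
c=wcam("w5");s=monitor.get_state()
T=Ro.from_rotvec(s["tcp_rot"]).as_matrix()
# predicted points in tongs frame assuming upright, tongs origin z = tcp-.123
def P(x,y,z): # tongs coords; tool z down
    return T@np.array([x,-y,0])+s["eef_pos"]+np.array([0,0,z-.123])
for q in [(8,8,150),(8,-8,150),(-8,8,150),(-8,-8,150),(24,58,17),(24,-58,17),(24,58,1),(24,-58,1),(0,0,150)]:
    p=proj(c,P(*np.array(q)/1e3)); print(q,p.round(1),((p-[217,170])*4+1.5).round(0))
E
```

```text
(8, 8, 150) [294. 295.] [309. 502.]
(8, -8, 150) [335.5 295. ] [476. 502.]
(-8, 8, 150) [294.9 329. ] [313. 638.]
(-8, -8, 150) [334.8 329. ] [473. 638.]
(24, 58, 17) [242.3 173.9] [103.  17.]
(24, -58, 17) [389.4 173.9] [691.  17.]
(24, 58, 1) [246.8 169.4] [121.  -1.]
(24, -58, 1) [385.  169.5] [674.  -1.]
(0, 0, 150) [314.8 312.4] [393. 571.]
```

View pics/w5z.png

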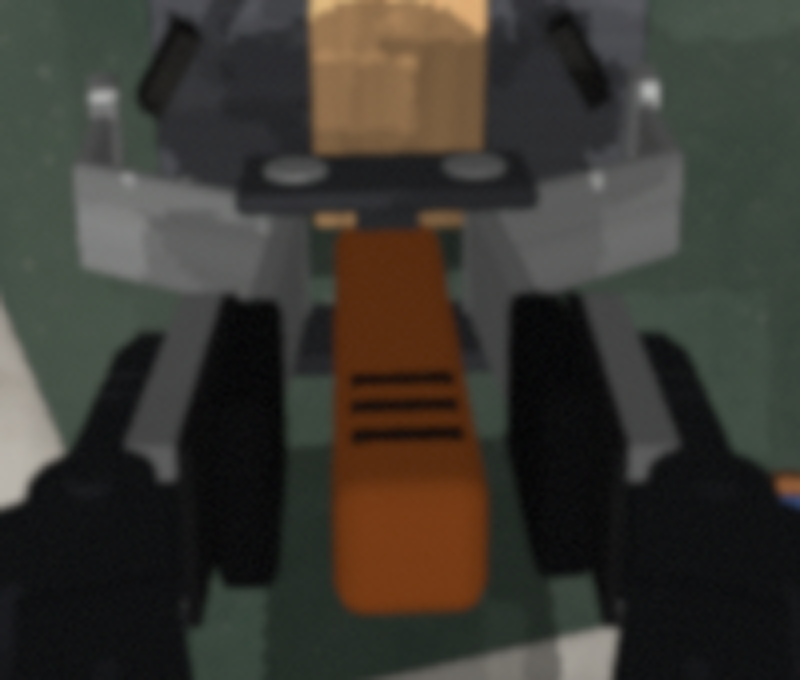

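```bash
python3 - <<'E'
from h import *
for n in["w4","w5"]:
    d=np.load(f"pics/{n}.npz");R=Ro.from_rotvec(d["r"]).as_matrix();print(n,d["p"],"tool z",R[:,2].round(4),"tool x",R[:,0].round(4))
t,im=snap("top","t5");t5=im[:,:,::-1]
cv2.imwrite("pics/t5z.png",cv2.resize(t5[140:220,280:400],None,fx=6,fy=6,interpolation=2))
b=cv2.imread("pics/s5.png");cv2.imwrite("pics/s5y.png",cv2.resize(b[145:205,300:350],None,fx=10,fy=10,interpolation=2))
E
```

```text
w4 [ 0.65432325 -0.00778233  0.12923443] tool z [ 0.0107  0.0014 -0.9999] tool x [ 0.9879 -0.155   0.0104]
w5 [ 0.6501277  -0.00874379  0.20778971] tool z [-8.e-04  0.e+00 -1.e+00] tool x [ 9.879e-01 -1.551e-01 -8.000e-04]
```

View pics/s5y.png

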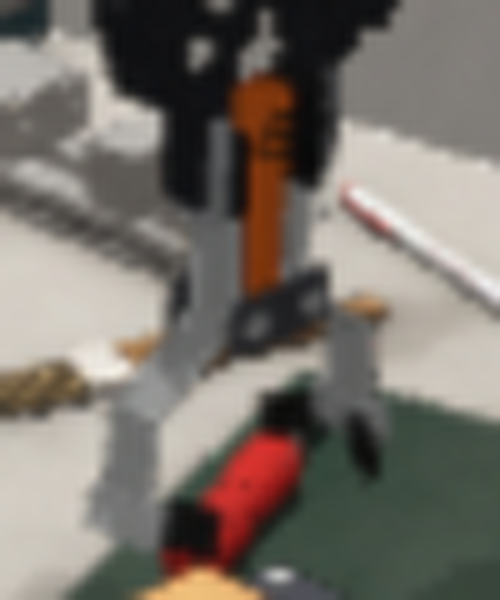

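```bash
python3 - <<'E'
from h import *
d=np.load("pics/w5.npz");s=dict(tcp_rot=d["r"],eef_pos=d["p"])
T=Ro.from_rotvec(s["tcp_rot"]).as_matrix();c=cam("scene");cw=wcam("w5")
for lean in (0,2.2,-2.2):
  L=Ro.from_euler("x",lean,degrees=True).as_matrix()
  def P(q):
    q=np.array(q)/1e3; q=L@(q-[0,0,.123])   # about pads pt
    return T@np.array([q[0],-q[1],-q[2]])+s["eef_pos"]
  print("lean",lean)
  for q in [(0,0,150),(0,0,85),(0,58,1),(0,-58,1),(24,58,9),(24,-58,9)]:
    print(q,((proj(c,P(q))-[300,145])*10+4.5).round(0),((proj(cw,P(q))-[217,170])*4+1.5).round(0))
E
```

```text
lean 0
(0, 0, 150) [249.  73.] [393. 574.]
(0, 0, 85) [243. 258.] [396. 280.]
(0, 58, 1) [114. 548.] [128. 108.]
(0, -58, 1) [350. 424.] [667. 108.]
(24, 58, 9) [ 62. 500.] [111.   7.]
(24, -58, 9) [299. 379.] [683.   8.]
lean 2.2
(0, 0, 150) [251.  72.] [403. 574.]
(0, 0, 85) [240. 260.] [386. 280.]
(0, 58, 1) [104. 547.] [104. 112.]
(0, -58, 1) [341. 434.] [643. 105.]
(24, 58, 9) [ 52. 499.] [87. 10.]
(24, -58, 9) [290. 389.] [660.   5.]
lean -2.2
(0, 0, 150) [247.  74.] [382. 574.]
(0, 0, 85) [246. 257.] [406. 280.]
(0, 58, 1) [124. 549.] [152. 105.]
(0, -58, 1) [360. 413.] [691. 112.]
(24, 58, 9) [ 71. 501.] [135.   5.]
(24, -58, 9) [307. 369.] [708.  10.]
```

View pics/t5z.png

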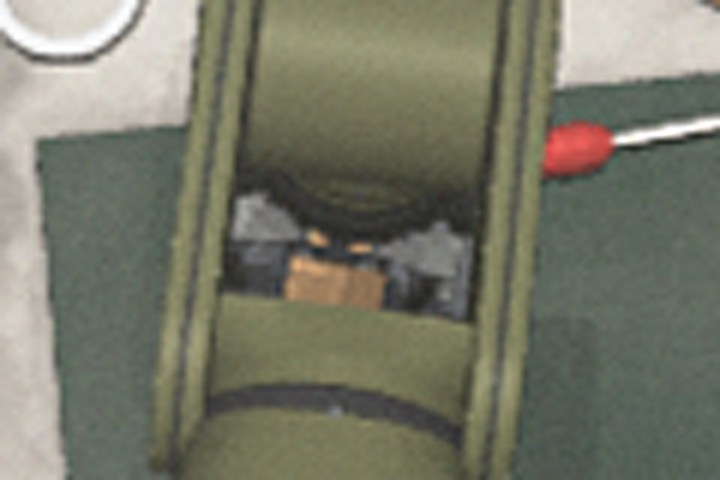

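```bash
python3 - <<'E'
from h import *
for n in ["w3","w5"]:
    b=cv2.imread(f"pics/{n}.png");h=cv2.cvtColor(b,cv2.COLOR_BGR2HSV)
    m=cv2.inRange(h,(4,150,60),(18,255,255))
    k,l,stt,ce=cv2.connectedComponentsWithStats(m)
    i=[j for j in range(1,k) if 280<ce[j][0]<350 and stt[j][4]>60];print(n,[stt[j] for j in i])
    for j in i:
        for r in range(stt[j][1],stt[j][1]+stt[j][3],4 if n=="w5" else 3):
            x=np.where(l[r]==j)[0]; print(r,x.min(),x.max(),len(x))
    c=wcam(n);p=[.6505,-.009,.006]
    if n=="w3":
        a=np.radians(-9);Rz=np.array([[np.cos(a),-np.sin(a),0],[np.sin(a),np.cos(a),0],[0,0,1]])
        for q in [(8,8,150),(8,-8,150),(-8,8,150),(-8,-8,150),(8,8,85),(8,-8,85)]: print(q,proj(c,Rz@np.array(q)/1e3+p).round(1))
E
```

```text
w3 [array([305, 186,  23,  47, 861], dtype=int32)]
186 310 323 3
189 308 325 18
192 308 325 18
195 307 325 19
198 307 325 19
201 307 326 20
204 306 326 6
207 306 326 6
210 306 327 22
213 305 327 23
216 305 327 23
219 305 327 23
222 305 327 23
225 305 327 23
228 305 327 23
231 307 325 19
(8, 8, 150) [304.9 211.8]
(8, -8, 150) [328.8 211.8]
(-8, 8, 150) [305.1 233.7]
(-8, -8, 150) [328.5 233.7]
(8, 8, 85) [307.7 185.7]
(8, -8, 85) [326.  185.8]
w5 [array([ 300,  227,   39,   97, 2952], dtype=int32)]
227 303 324 7
231 301 326 26
235 301 327 27
239 301 327 27
243 301 327 27
247 301 329 29
251 300 330 31
255 301 331 31
259 301 331 31
263 301 332 16
267 301 332 32
271 301 333 7
275 301 334 34
279 301 335 7
283 300 336 37
287 300 337 38
291 300 338 39
295 300 338 39
299 300 338 39
303 300 338 39
307 300 338 39
311 301 338 38
315 301 338 38
319 302 336 35
323 307 313 6
```

```bash
cat > fit.py <<'E'
from h import *
from scipy.optimize import least_squares
def fit(name,obs,zoff=None):
    c=viewer.camera_info("wrist");K=c["mtx"];Ti=np.linalg.inv(c["tool_from_camera"])
    def P(par,q):
        x,y,z,r,p,w=par; R=Ro.from_euler("xyz",[r,p,w]).as_matrix()
        q=R@(np.array(q)/1e3-[0,0,.123])
        q=np.array([q[0]+x,-q[1]+y,-q[2]+z]) # tool coords
        v=K@(Ti[:3,:3]@q+Ti[:3,3]); return v[:2]/v[2]
    prior=np.array([.003,.003,.004,.1,.1,.02]); 
    f=lambda par:np.r_[np.concatenate([(P(par,q)-uv)/.6 for q,uv in obs]),np.array(par)/prior]
    s=least_squares(f,np.zeros(6)); par=s.x
    J=np.linalg.inv(s.jac.T@s.jac)
    print("tool offset mm x,y,z of pad pt",(par[:3]*1e3).round(2),"roll,pitch,yaw deg",np.degrees(par[3:]).round(2),"sd",np.r_[np.sqrt(np.diag(J))[:3]*1e3,np.degrees(np.sqrt(np.diag(J))[3:])].round(2))
    for q,uv in obs: print(q,uv,P(par,q).round(1))
    return par
E
python3 - <<'E'
from fit import *
fit("w5",[((8,8,150),(299.7,290)),((8,-8,150),(338.8,290)),((-8,8,150),(299.8,324.5)),((-8,-8,150),(338.6,324.5)),((8,8,85),(300.8,229)),((8,-8,85),(327.2,229))])
E
```

```text
tool offset mm x,y,z of pad pt [-1.62  0.63  4.13] roll,pitch,yaw deg [ 2.38  2.13 -0.53] sd [0.62 0.13 0.94 0.26 0.37 0.57]
(8, 8, 150) (299.7, 290) [299.3 290.4]
(8, -8, 150) (338.8, 290) [339.6 289.8]
(-8, 8, 150) (299.8, 324.5) [299.5 324.7]
(-8, -8, 150) (338.6, 324.5) [338.4 323.9]
(8, 8, 85) (300.8, 229) [300.8 229.1]
(8, -8, 85) (327.2, 229) [327.3 228.9]
```

```bash
python3 - <<'E'
from h import *
plan([.464,.224,.22],-9,9)
E
```

```text
from [ 0.6497 -0.0087  0.2068] psi -8.92 tilt 0.14 t 6.6 rows 9 -> [np.float64(-0.4882), np.float64(-0.4464), np.float64(-0.0294)] az 2e-05
```

>>> carry_out:
  deltas:
    - [[-0.25,-0.22,-0.03,0,0,0],[-0.488,-0.446,-0.03,0,0,0],[-0.488,-0.446,-0.03,0,0,0],[-0.488,-0.446,-0.03,0,0,0],[-0.488,-0.446,-0.03,0,0,0],[-0.488,-0.446,-0.03,0,0,0],[-0.488,-0.446,-0.03,0,0,0],[-0.488,-0.446,-0.03,0,0,0],[-0.488,-0.446,-0.03,0,0,0],[-0.24,-0.22,-0.03,0,0,0],[0,0,0,-0.0066,0.0059,0],[0,0,0,0,0,0],[0,0,0,0,0,0]]

```text
clock: 8.22
eef_pos: [0.4645, 0.2232, 0.2232]
tcp_rot: [3.088, -0.241, 0.051]
force: [-0.8, 0.8, -1.4]
gripper_width: 0.493
```

```bash
python3 - <<'E'
from h import *
s=monitor.get_state();print(s["gripper_width"]*85,s["eef_pos"],s["force"],s["clock"],psi_of(s))
snap("wrist","w6"); snap("scene","s6"); snap("top","t6")
b=cv2.imread("pics/s6.png");cv2.imwrite("pics/s6z.png",cv2.resize(b[160:320,260:420],None,fx=5,fy=5,interpolation=2)[:600])
b=cv2.imread("pics/w6.png");cv2.imwrite("pics/w6z.png",cv2.resize(b[100:340,197:437],None,fx=2.5,fy=2.5,interpolation=2))
E
```

```text
41.87252863371516 [0.46448199 0.22318083 0.22315748] [-0.82097144  0.80798743 -1.38683936] 8.225 (np.float64(-8.892473052778598), np.float64(3.1490712118050523))
```

View pics/w6z.png

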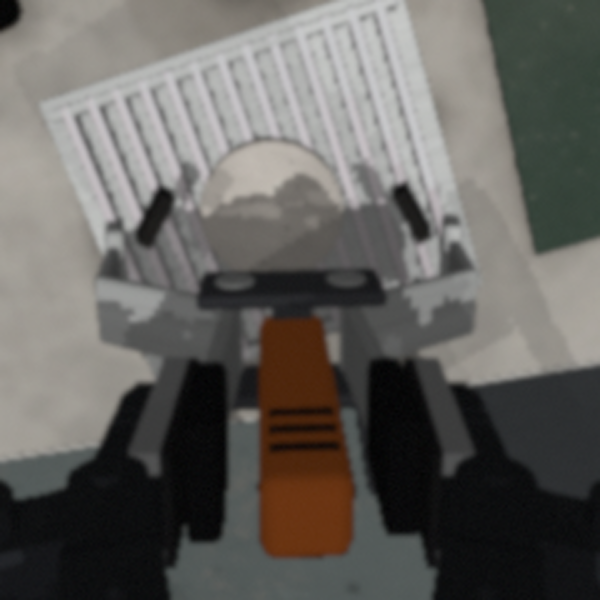

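View pics/s6z.png

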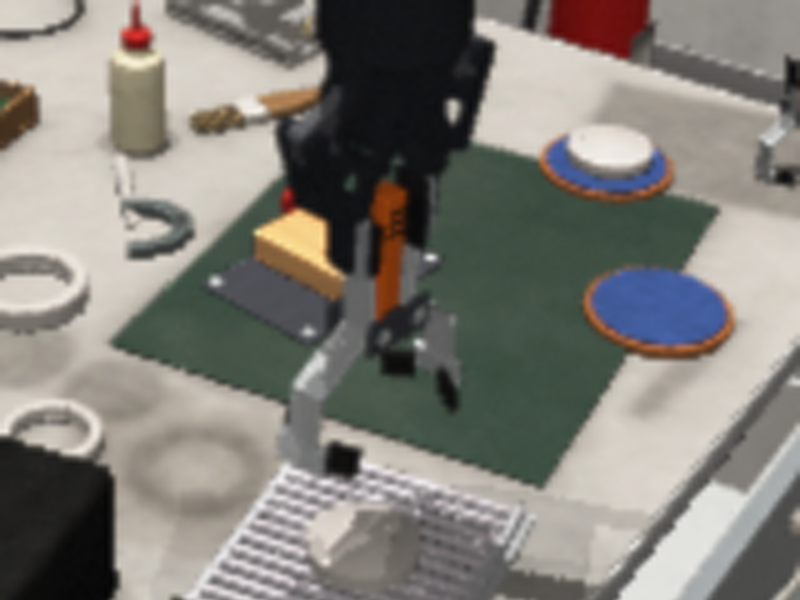

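View pics/t6.png

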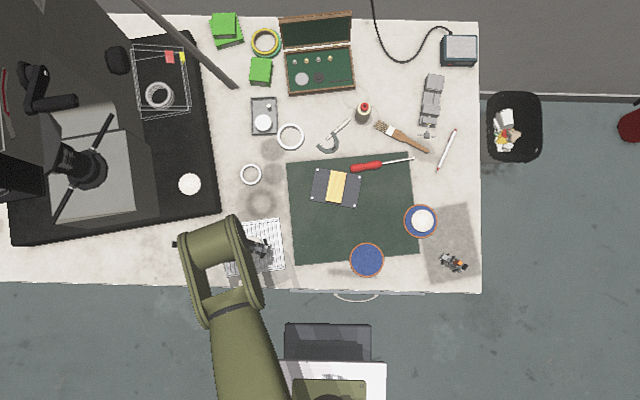

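```bash
python3 - <<'E'
from h import *
c=wcam("w6");K,R,t=c
v=K@(R@np.array([0,0,-1.]));print("vertical vp",v[:2]/v[2])
b=cv2.imread("pics/w6.png");h=cv2.cvtColor(b,cv2.COLOR_BGR2HSV)
m=cv2.inRange(h,(4,150,60),(18,255,255));k,l,stt,ce=cv2.connectedComponentsWithStats(m)
j=1+np.argmax(stt[1:,4]);print(stt[j])
L=[];
for r in range(232,294):
    x=np.where(l[r]==j)[0]; 
    if len(x): L.append((r,x.min(),x.max()))
L=np.array(L,float);a=np.polyfit(L[:,0],L[:,1],1);d=np.polyfit(L[:,0],L[:,2]+1,1)
r=-(d[1]-a[1])/(d[0]-a[0]);print("stem vp",np.polyval(a,r),r)
s=cam("scene");Z=5
for x,y,z0 in [(.4645,.2232,.098)]:
  a=np.radians(-9);Rz=np.array([[np.cos(a),-np.sin(a),0],[np.sin(a),np.cos(a),0],[0,0,1]])
  for q in [(0,0,150),(0,0,85),(-24,58,0),(24,58,0),(24,-58,0),(-24,-58,0)]:
    print(q,((proj(s,Rz@np.array(q)/1e3+[x,y,z0])-[260,160])*5+2).round(0))
# block in w6: points on upper rim z=.026
print([atz(c,197+(u+.5)/2.5-.5,100+(v+.5)/2.5-.5,.026).round(4) for u,v in [(270,137),(200,200),(345,195),(220,160),(325,160)]])
P=np.array([atz(c,197+(u+.5)/2.5-.5,100+(v+.5)/2.5-.5,.026) for u,v in [(270,137),(200,200),(345,195),(220,160),(325,160)]])
from scipy.optimize import least_squares
print(least_squares(lambda q:np.hypot(P[:,0]-q[0],P[:,1]-q[1])-.032,[.46,.22]).x)
E
```

```text
vertical vp [304.08109235 112.25185684]
[ 301  227   37   95 2613]
stem vp 300.77339732451185 99.42711032319586
(0, 0, 150) [381. 187.]
(0, 0, 85) [375. 297.]
(-24, 58, 0) [328. 500.]
(24, 58, 0) [260. 458.]
(24, -58, 0) [404. 365.]
(-24, -58, 0) [472. 401.]
[array([0.4954, 0.2227, 0.026 ]), array([0.4731, 0.2575, 0.026 ]), array([0.4649, 0.1943, 0.026 ]), array([0.4891, 0.2456, 0.026 ]), array([0.4817, 0.2007, 0.026 ])]
[0.46346461 0.22667791]
```

```bash
cat >> h.py <<'E'
def lin(p,n):
    st=monitor.get_state();R=Ro.from_rotvec(st["tcp_rot"]).as_matrix()
    print("rows",n,(R.T@(np.array(p)-st["eef_pos"])/n/.05).round(4),"from",st["eef_pos"].round(4))
E
python3 - <<'E'
from h import *
s=monitor.get_state()
lin([.4645,.226,.2232],1); lin(s["eef_pos"]+[0,0.003,-.074],6); lin(s["eef_pos"]+[0,0,-.003],1)
E
```

```text
rows 1 [-0.0141 -0.0598 -0.0037] from [0.4647 0.2229 0.2232]
rows 6 [-0.0106 -0.02    0.2458] from [0.4647 0.2229 0.2232]
rows 1 [-0.0022 -0.0025  0.0599] from [0.4647 0.2229 0.2232]
```

>>> carry_out:
  deltas:
    - [[-0.011,-0.02,0.246,0,0,0],[-0.011,-0.02,0.246,0,0,0],[-0.011,-0.02,0.246,0,0,0],[-0.011,-0.02,0.246,0,0,0],[-0.011,-0.02,0.246,0,0,0],[-0.011,-0.02,0.246,0,0,0],[0,0,0,0,0,0]]

```text
clock: 9.25
eef_pos: [0.4635, 0.226, 0.1476]
tcp_rot: [3.086, -0.24, 0.048]
force: [1.1, -0.7, -2.3]
gripper_width: 0.489
```

```bash
python3 - <<'E'
from h import *
s=monitor.get_state();print(s["gripper_width"]*85,s["eef_pos"],s["force"],s["clock"],psi_of(s))
snap("wrist","w7"); snap("scene","s7")
b=cv2.imread("pics/s7.png");cv2.imwrite("pics/s7z.png",cv2.resize(b[180:300,280:400],None,fx=5,fy=5,interpolation=2)[:600])
b=cv2.imread("pics/w7.png");cv2.imwrite("pics/w7z.png",cv2.resize(b[100:340,197:437],None,fx=2.5,fy=2.5,interpolation=2))
E
```

```text
41.57100602841405 [0.46353738 0.22603348 0.14758156] [ 1.09939535 -0.69153793 -2.26761012] 9.25 (np.float64(-8.867786984163125), np.float64(3.1590047460146278))
```

View pics/w7z.png

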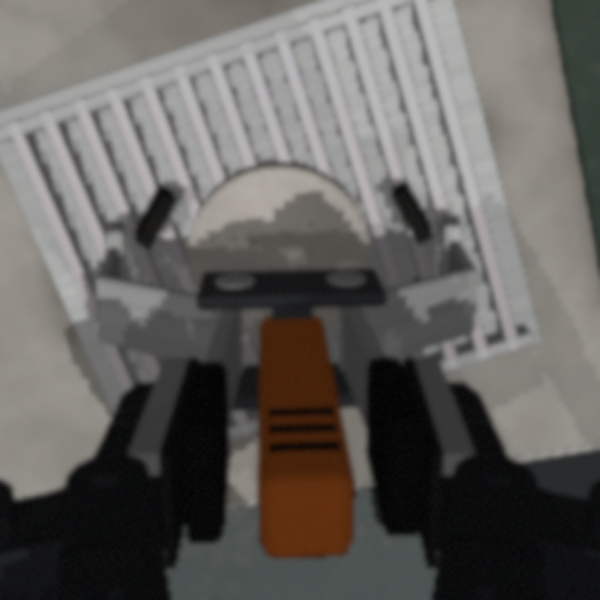

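View pics/s7z.png

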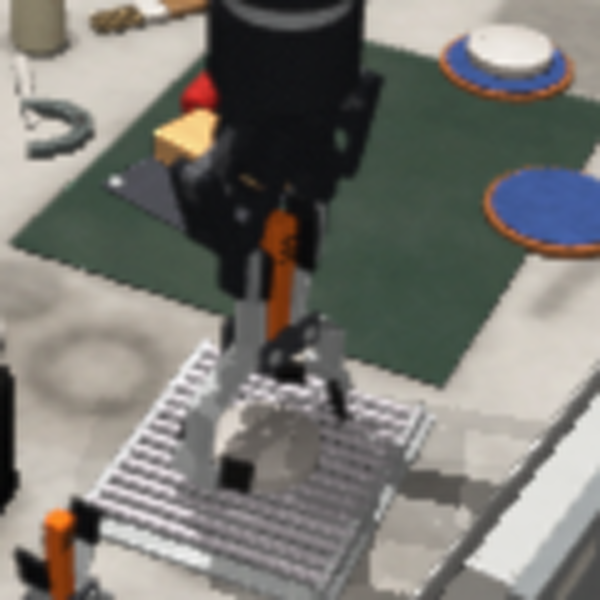

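```bash
python3 - <<'E'
from h import *
from scipy.optimize import least_squares
c=wcam("w7")
P=np.array([atz(c,197+(u+.5)/2.5-.5,100+(v+.5)/2.5-.5,.026) for u,v in [(277,163),(215,195),(340,192),(193,225),(364,222)]])
print(least_squares(lambda q:np.hypot(P[:,0]-q[0],P[:,1]-q[1])-.032,[.46,.22]).x)
E
```

```text
[0.46227755 0.22758411]
```

>>> carry_out:
  deltas:
    - [[-0.002,-0.003,0.06,0,0,0],[-0.002,-0.003,0.06,0,0,0],[0,0,0,0,0,0]]

```text
clock: 9.72
eef_pos: [0.4643, 0.2263, 0.1429]
tcp_rot: [3.087, -0.241, 0.052]
force: [0.6, 0.6, -3.0]
gripper_width: 0.492
```

>>> carry_out:
  deltas:
    - [[-0.01,-0.02,0.05,0,0,0],[0,0,0,0,0,0],[0,0,0,0,0,0]]

```text
clock: 10.1
eef_pos: [0.4642, 0.2273, 0.1406]
tcp_rot: [3.088, -0.241, 0.052]
force: [-0.6, 0.2, -2.2]
gripper_width: 0.49
```

>>> carry_out:
  deltas:
    - [[-0.002,-0.003,0.03,0,0,0],[0,0,0,0,0,0],[0,0,0,0,0,0]]

```text
clock: 10.48
eef_pos: [0.4641, 0.2274, 0.1391]
tcp_rot: [3.088, -0.241, 0.052]
force: [-0.7, -0.2, -1.0]
gripper_width: 0.492
```

>>> carry_out:
  deltas:
    - [[-0.002,-0.003,0.03,0,0,0],[0,0,0,0,0,0],[0,0,0,0,0,0]]

```text
clock: 10.85
eef_pos: [0.4641, 0.2275, 0.1376]
tcp_rot: [3.088, -0.241, 0.052]
force: [-0.1, 0.2, -2.3]
gripper_width: 0.491
```

>>> carry_out:
  deltas:
    - [[-0.002,-0.003,0.03,0,0,0],[0,0,0,0,0,0],[0,0,0,0,0,0]]

```text
clock: 11.22
eef_pos: [0.4642, 0.2276, 0.1363]
tcp_rot: [3.088, -0.241, 0.053]
force: [0.3, 0.8, -0.4]
gripper_width: 0.491
```

```bash
python3 - <<'E'
from h import *
snap("wrist","w8"); snap("scene","s8")
b=cv2.imread("pics/s8.png");cv2.imwrite("pics/s8z.png",cv2.resize(b[200:290,290:380],None,fx=6,fy=6,interpolation=2)[:600])
E
```

```text
(no output)
```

View pics/s8z.png

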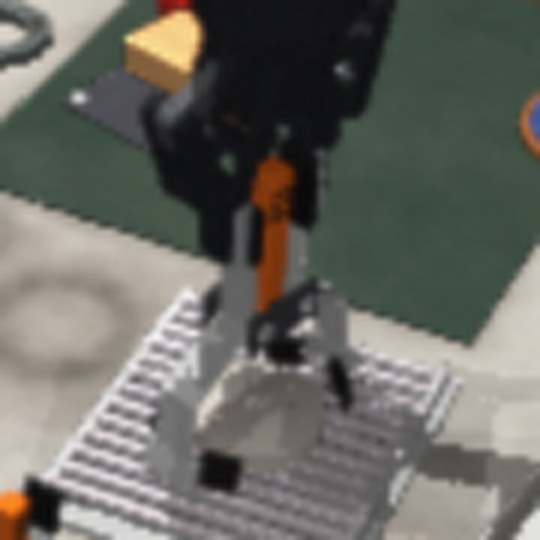

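View pics/w8.png

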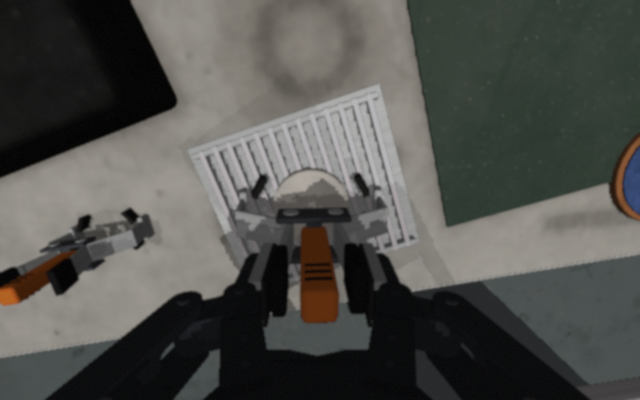

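>>> carry_out:
  deltas:
    - [[-0.002,-0.003,0.03,0,0,0],[0,0,0,0,0,0],[0,0,0,0,0,0]]

```text
clock: 11.7
eef_pos: [0.4648, 0.2278, 0.1357]
tcp_rot: [3.088, -0.241, 0.055]
force: [-0.2, -0.9, 5.6]
gripper_width: 0.494
```

Contact with the rack at TCP z≈0.136. I'll release so the springs close the jaws on the block.

>>> carry_out:
  deltas:
    - [[0,0,0,0,0,0],[0,0,0,0,0,0],[0,0,0,0,0,0],[0,0,0,0,0,0],[0,0,0,0,0,0],[0,0,0,0,0,0]]
  jaw: 1

```text
clock: 12.45
eef_pos: [0.464, 0.2277, 0.1346]
tcp_rot: [3.088, -0.241, 0.052]
force: [-0.8, 1.0, -0.4]
gripper_width: 1.002
```

```bash
python3 - <<'E'
from h import *
s=monitor.get_state();print(s["gripper_width"]*85,s["eef_pos"],s["force"],s["clock"],psi_of(s))
snap("wrist","w9"); snap("scene","s9")
b=cv2.imread("pics/s9.png");cv2.imwrite("pics/s9z.png",cv2.resize(b[200:290,290:380],None,fx=6,fy=6,interpolation=2)[:600])
E
```

```text
85.20794841132304 [0.46404865 0.2276901  0.13460324] [-0.83489058  0.98194209 -0.3585393 ] 12.45 (np.float64(-8.878283034032545), np.float64(3.1864047136817923))
```

View pics/s9z.png

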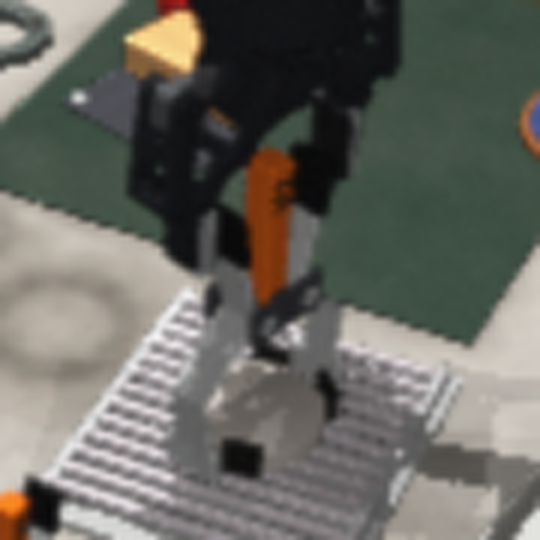

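View pics/w9.png

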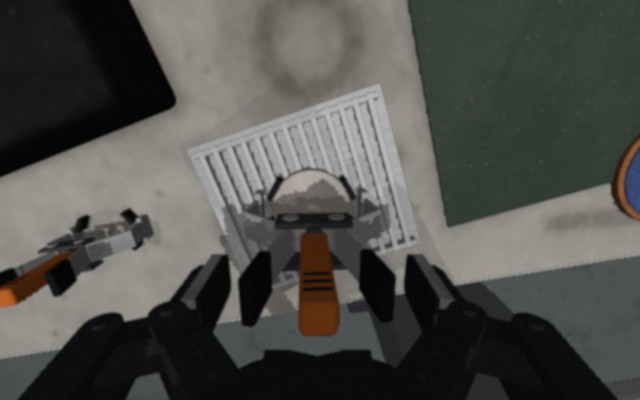

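The jaws closed on the block and the tongs stand by themselves. I'll rise, level the tool and turn 90° for the stem grasp.

```bash
python3 - <<'E'
from h import *
s=monitor.get_state(); lin(s["eef_pos"]+[0,0,.095],4)
E
```

```text
rows 4 [ 0.0176  0.0197 -0.4743] from [0.464  0.2277 0.1346]
```

>>> carry_out:
  deltas:
    - [[0.01,0.011,-0.26,0,0,0],[0.018,0.02,-0.474,0,0,0],[0.018,0.02,-0.474,0,0,0],[0.018,0.02,-0.474,0,0,0],[0.008,0.009,-0.214,0,0,0],[0,0,0,0.0066,-0.0059,0],[0,0,0,0,0,-0.025],[0,0,0,0,0,-0.025],[0,0,0,0,0,-0.025],[0,0,0,0,0,-0.025],[0,0,0,0,0,-0.025],[0,0,0,0,0,-0.025],[0,0,0,0,0,-0.025],[0,0,0,0,0,-0.025],[0,0,0,0,0,-0.025],[0,0,0,0,0,-0.025],[0,0,0,0,0,0],[0,0,0,0,0,0]]

```text
clock: 14.8
eef_pos: [0.464, 0.2276, 0.2294]
tcp_rot: [-2.39, -2.039, 0.0]
force: [0.7, 0.5, -0.3]
gripper_width: 0.999
```

```bash
python3 - <<'E'
from h import *
s,_=snap("wrist","w10"); print(psi_of(s),s["eef_pos"],s["clock"],Ro.from_rotvec(s["tcp_rot"]).as_matrix()[:,2]); print(proj(wcam("w10"),[.463,.227,.164]))
b=cv2.imread("pics/w10.png");cv2.imwrite("pics/w10z.png",cv2.resize(b[100:300,217:417],None,fx=3,fy=3,interpolation=2))
snap("scene","s10")
b=cv2.imread("pics/s10.png");cv2.imwrite("pics/s10z.png",cv2.resize(b[200:290,290:380],None,fx=6,fy=6,interpolation=2)[:600])
E
```

```text
(np.float64(80.95267671217019), np.float64(0.016830934457483192)) [0.46400531 0.22756105 0.22941638] 14.8 [-2.74431713e-04 -1.04782458e-04 -9.99999957e-01]
[315.91544773 221.96812812]
```

View pics/w10z.png

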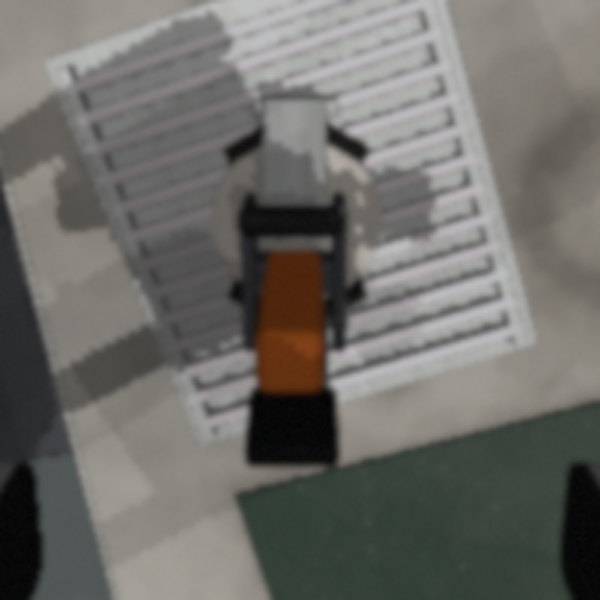

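View pics/s10z.png

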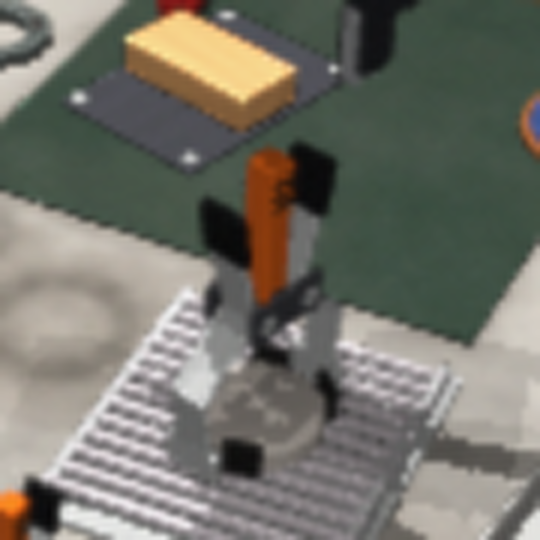

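```bash
python3 - <<'E'
from h import *
c=wcam("w10"); X=atz(c,314.1,220.5,.164);print(X)
# compare edges
for dx,dy in [(8,8),(8,-8),(-8,8),(-8,-8)]:
    a=np.radians(-9);q=np.array([np.cos(a)*dx-np.sin(a)*dy,np.sin(a)*dx+np.cos(a)*dy,0])/1e3
    print((proj(c,X+q)-[217,100])*3+1, (proj(c,X+q-[0,0,.065])-[217,100])*3+1)
plan([X[0],X[1],.146],81,4)
E
```

```text
[0.4619495  0.22825891 0.164     ]
[327.87759275 329.37678801] [321.61464576 252.55318652]
[327.25484476 394.81804408] [321.2498953  304.38541764]
[256.4912007 329.392419 ] [266.91989798 252.56498677]
[257.57064299 394.83349323] [267.55998686 304.39711758]
from [0.464  0.2276 0.2295] psi 81.01 tilt 0.01 t 14.9 rows 4 -> [np.float64(0.0016), np.float64(-0.0108), np.float64(0.4173)] az 0.0
```

>>> carry_out:
  deltas:
    - [[0.0,-0.011,0.417,0,0,0],[0.0,-0.011,0.417,0,0,0],[0.0,-0.011,0.417,0,0,0],[0.0,-0.011,0.417,0,0,0],[0,0,0,0,0,0],[0,0,0,0,0,0]]

```text
clock: 15.65
eef_pos: [0.4624, 0.2281, 0.147]
tcp_rot: [2.388, 2.041, 0.002]
force: [0.2, 0.6, -0.4]
gripper_width: 1.001
```

>>> carry_out:
  deltas:
    - [[0,0,0,0,0,0],[0,0,0,0,0,0],[0,0,0,0,0,0],[0,0,0,0,0,0],[0,0,0,0,0,0],[0,0,0,0,0,0],[0,0,0,0,0,0],[0,0,0,0,0,0]]
  jaw: 0
  squeeze: 60

```text
clock: 16.65
eef_pos: [0.462, 0.228, 0.1463]
tcp_rot: [2.387, 2.042, 0.0]
force: [-0.3, 0.1, 1.4]
gripper_width: 0.181
```

```bash
python3 - <<'E'
from h import *
s,_=snap("wrist","w11"); print(psi_of(s),s["eef_pos"],s["force"],s["moment"],s["clock"],Ro.from_rotvec(s["tcp_rot"]).as_matrix()[:,2],s["gripper_width"]*85)
E
```

```text
(np.float64(81.07884447828397), np.float64(0.014561823914980026)) [0.46201815 0.2279722  0.14626353] [-0.33213084  0.1114919   1.35581002] [-0.04653157 -0.06160625 -0.01001735] 16.65 [ 2.40226765e-04  8.29712220e-05 -9.99999968e-01] 15.360626901157723
```

View pics/w11.png

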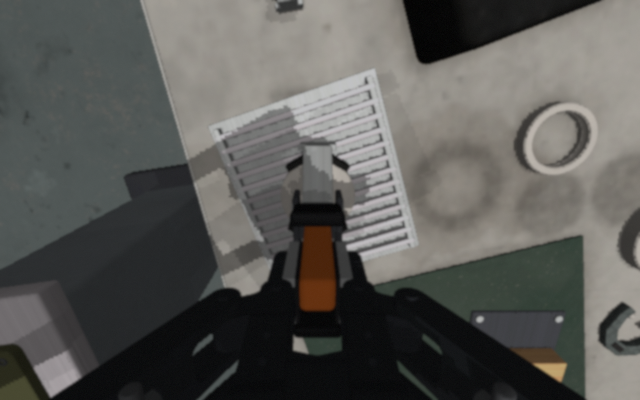

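>>> carry_out:
  deltas:
    - [[0,0,-0.1,0,0,0],[0,0,-0.2,0,0,0],[0,0,-0.4,0,0,0],[0,0,-0.4,0,0,0],[0,0,-0.2,0,0,0],[0,0,0,0,0,0],[0,0,0,0,0,0]]

```text
clock: 17.58
eef_pos: [0.4615, 0.2278, 0.2105]
tcp_rot: [-2.387, -2.042, 0.002]
force: [-0.2, 0.4, -5.1]
gripper_width: 0.176
```

```bash
python3 - <<'E'
from h import *
s,_=snap("wrist","w12"); print(psi_of(s),s["eef_pos"],s["force"],s["clock"],s["gripper_width"]*85)
snap("scene","s12")
b=cv2.imread("pics/s12.png");cv2.imwrite("pics/s12z.png",cv2.resize(b[170:290,270:400],None,fx=5,fy=5,interpolation=2))
from scipy.optimize import least_squares
for n,c,roi in [("top0",cam("top"),(366,260)),("t6",cam("top"),(366,260)),("scene0",cam("scene"),(391,222)),("s10",cam("scene"),(391,222)),("w1",wcam("w1"),(379,220)),("w2",wcam("w2"),(430,237))]:
    b=cv2.imread(f"pics/{n}.png");h=cv2.cvtColor(b,cv2.COLOR_BGR2HSV);m=cv2.inRange(h,(100,80,40),(130,255,255))
    k,l,st,ce=cv2.connectedComponentsWithStats(m);j=l[roi[1],roi[0]]
    cn=cv2.findContours((l==j).astype(np.uint8),cv2.RETR_EXTERNAL,cv2.CHAIN_APPROX_NONE)[0][0][:,0]
    if n=="w2": cn=cn[cn[:,1]<245]
    P=np.array([atz(c,u,v,.010) for u,v in cn])
    f=least_squares(lambda q:np.hypot(P[:,0]-q[0],P[:,1]-q[1])-q[2],[.44,-.1,.047],loss="soft_l1",f_scale=.001);print(n,f.x.round(4),len(cn),st[j])
E
```

```text
(np.float64(81.07833877643597), np.float64(0.07030092750609966)) [0.46149264 0.22778017 0.21045433] [-0.22470586  0.36174101 -5.14783669] 17.575 14.929903067316584
top0 [ 0.4346 -0.1007  0.0421] 86 [352 244  30  31 734]
t6 [ 0.4347 -0.1007  0.0421] 86 [351 244  31  31 735]
scene0 [ 0.4352 -0.1009  0.0418] 59 [379 214  26  15 306]
s10 [ 0.4352 -0.1009  0.0418] 59 [379 214  26  15 306]
w1 [ 0.4356 -0.0989  0.042 ] 142 [ 353  197   53   48 2003]
w2 [ 0.4361 -0.0984  0.0425] 88 [ 401  213   59   54 2240]
```

View pics/s12z.png

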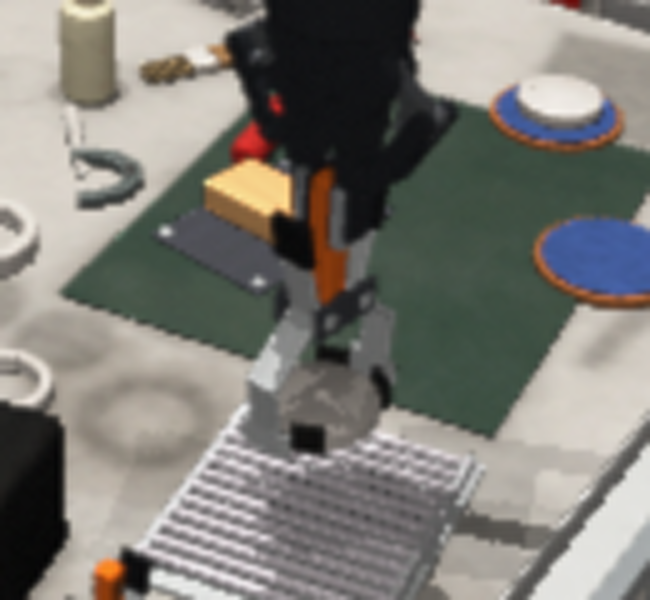

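View pics/w12.png

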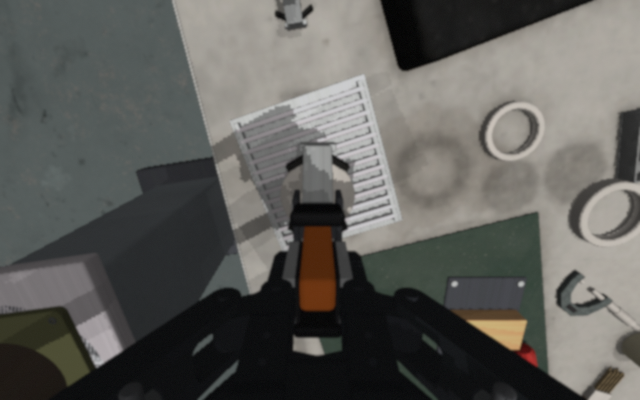

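```bash
python3 - <<'E'
from h import *
plan([.4353,-.0997,.2105],81,9)
E
```

```text
from [0.4613 0.2277 0.21  ] psi 81.08 tilt 0.12 t 17.68 rows 9 -> [np.float64(-0.7278), np.float64(0.0561), np.float64(-0.0011)] az 2e-05
```

>>> carry_out:
  deltas:
    - [[-0.3,0.023,0,0,0,0],[-0.6,0.046,0,0,0,0],[-0.728,0.056,0,0,0,0],[-0.728,0.056,0,0,0,0],[-0.728,0.056,0,0,0,0],[-0.728,0.056,0,0,0,0],[-0.728,0.056,0,0,0,0],[-0.728,0.056,0,0,0,0],[-0.728,0.056,0,0,0,0],[-0.45,0.035,0,0,0,0],[-0.1,0.008,0,0,0,0],[0,0,0,0,0,0],[0,0,0,0,0,0]]

```text
clock: 19.3
eef_pos: [0.436, -0.0987, 0.211]
tcp_rot: [-2.386, -2.043, -0.0]
force: [-0.7, -0.7, -5.5]
gripper_width: 0.176
```

```bash
python3 - <<'E'
from h import *
s,_=snap("wrist","w13"); snap("scene","s13"); print(s["force"])
b=cv2.imread("pics/s13.png");cv2.imwrite("pics/s13z.png",cv2.resize(b[140:260,330:450],None,fx=5,fy=5,interpolation=2))
plan([.4353,-.0997,.148],81,6)
from scipy.optimize import least_squares
c=wcam("w13");h=cv2.cvtColor(cv2.imread("pics/w13.png"),cv2.COLOR_BGR2HSV);m=cv2.inRange(h,(100,80,40),(130,255,255));cv2.imwrite("pics/m13.png",m)
E
```

```text
[-0.68925108 -0.66705989 -5.45909542]
from [ 0.4361 -0.0986  0.2111] psi 81.15 tilt 0.01 t 19.4 rows 6 -> [np.float64(-0.0041), np.float64(-0.0021), np.float64(0.2103)] az 7e-05
```

View pics/w13.png

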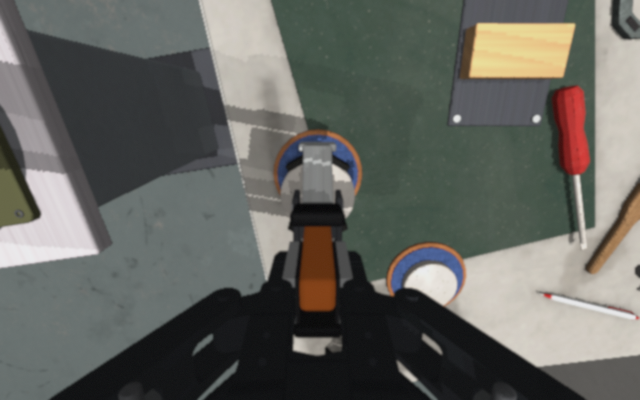

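View pics/s13z.png

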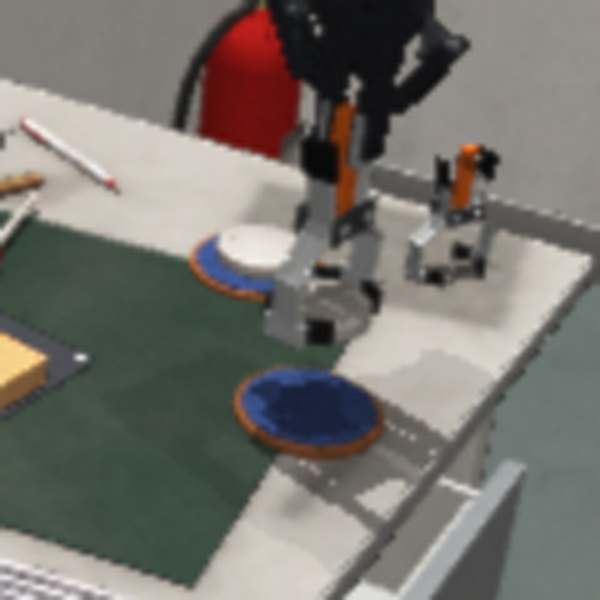

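>>> carry_out:
  deltas:
    - [[-0.004,-0.002,0.21,0,0,0],[-0.004,-0.002,0.21,0,0,0],[-0.004,-0.002,0.21,0,0,0],[-0.004,-0.002,0.21,0,0,0],[-0.004,-0.002,0.21,0,0,0],[-0.004,-0.002,0.21,0,0,0],[0,0,0,0,0,0],[0,0,0,0,0,0]]

```text
clock: 20.4
eef_pos: [0.4355, -0.1005, 0.1484]
tcp_rot: [2.387, 2.042, 0.0]
force: [0.1, 0.1, -4.9]
gripper_width: 0.178
```

```bash
python3 - <<'E'
from h import *
s,_=snap("wrist","w14"); snap("scene","s14"); print(s["force"])
b=cv2.imread("pics/s14.png");cv2.imwrite("pics/s14z.png",cv2.resize(b[170:250,350:430],None,fx=7,fy=7,interpolation=2))
plan([.4353,-.0997,.1423],81,3)
E
```

```text
[ 0.14937092  0.10677573 -4.92600993]
from [ 0.4357 -0.1006  0.1488] psi 81.08 tilt 0.08 t 20.5 rows 3 -> [np.float64(0.0053), np.float64(-0.0039), np.float64(0.0433)] az 7e-05
```

View pics/w14.png

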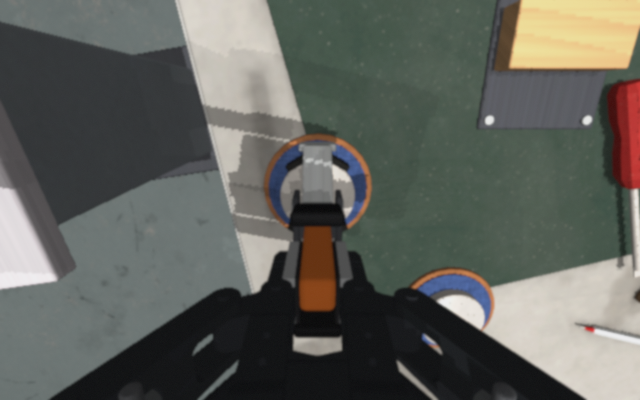

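View pics/s14z.png

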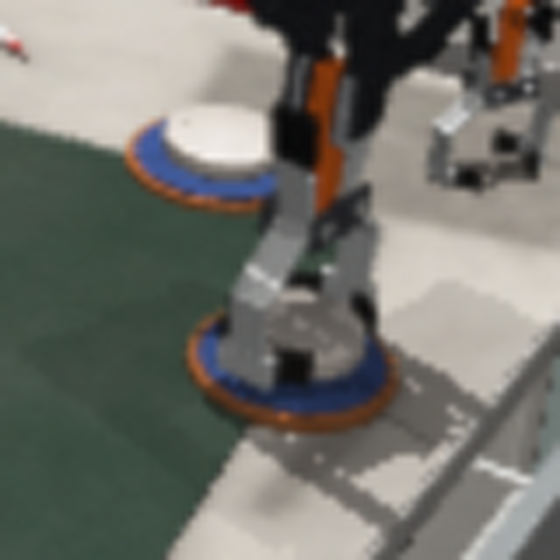

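>>> carry_out:
  deltas:
    - [[0.005,-0.004,0.043,0,0,0],[0.005,-0.004,0.043,0,0,0],[0.005,-0.004,0.03,0,0,0],[0,0,0,0,0,0],[0,0,0,0,0,0]]

```text
clock: 21.12
eef_pos: [0.4348, -0.0996, 0.1423]
tcp_rot: [2.387, 2.042, 0.0]
force: [0.7, -0.1, -5.1]
gripper_width: 0.176
```

>>> carry_out:
  deltas:
    - [[0,0,0.02,0,0,0],[0,0,0,0,0,0],[0,0,0,0,0,0]]

```text
clock: 21.5
eef_pos: [0.4351, -0.0997, 0.1422]
tcp_rot: [2.387, 2.042, 0.0]
force: [-3.0, 0.9, 3.0]
gripper_width: 0.177
```

The block is down on the felt (TCP z 0.1422, force up). I'll release the stem, rise and turn back for the pads.

>>> carry_out:
  deltas:
    - [[0,0,0,0,0,0],[0,0,0,0,0,0],[0,0,0,0,0,0],[0,0,0,0,0,0],[0,0,0,0,0,0],[0,0,0,0,0,0],[0,0,-0.25,0,0,0],[0,0,-0.45,0,0,0],[0,0,-0.5,0,0,0],[0,0,-0.45,0,0,0],[0,0,-0.05,0,0,0],[0,0,0,0,0,0],[0,0,0,0,0,0]]
  jaw: 1

```text
clock: 23.12
eef_pos: [0.4342, -0.0994, 0.2251]
tcp_rot: [-2.386, -2.041, 0.002]
force: [-0.1, -0.2, 0.2]
gripper_width: 0.997
```

>>> carry_out:
  deltas:
    - [[0,0,0,0,0,0.025],[0,0,0,0,0,0.025],[0,0,0,0,0,0.025],[0,0,0,0,0,0.025],[0,0,0,0,0,0.025],[0,0,0,0,0,0.025],[0,0,0,0,0,0.025],[0,0,0,0,0,0.025],[0,0,0,0,0,0.025],[0,0,0,0,0,0.025],[0,0,0,0,0,0],[0,0,0,0,0,0]]

```text
clock: 24.62
eef_pos: [0.4346, -0.0995, 0.2257]
tcp_rot: [-3.132, 0.241, 0.002]
force: [-0.0, -0.3, -1.2]
gripper_width: 0.998
```

```bash
python3 - <<'E'
from h import *
s,_=snap("wrist","w15"); print(psi_of(s),s["eef_pos"],s["clock"],s["gripper_width"]*85)
b=cv2.imread("pics/w15.png");cv2.imwrite("pics/w15z.png",cv2.resize(b[100:300,217:417],None,fx=3,fy=3,interpolation=2))
snap("scene","s15");b=cv2.imread("pics/s15.png");cv2.imwrite("pics/s15z.png",cv2.resize(b[170:250,350:430],None,fx=7,fy=7,interpolation=2))
c=wcam("w15")
for dx,dy in [(8,8),(8,-8),(-8,8),(-8,-8)]:
    a=np.radians(-9);q=np.array([.4353+(np.cos(a)*dx-np.sin(a)*dy)/1e3,-.0997+(np.sin(a)*dx+np.cos(a)*dy)/1e3,.16])
    print((proj(c,q)-[217,100])*3+1, (proj(c,q-[0,0,.065])-[217,100])*3+1)
E
```

```text
(np.float64(-8.793648995561792), np.float64(0.062486957115698696)) [ 0.43456384 -0.09947615  0.22571502] 24.625 84.84858369064276
[262.18799059 329.90736499] [271.25853874 252.99919036]
[333.46691362 330.18629419] [325.89094874 253.21983641]
[262.82276522 395.23717182] [271.58121558 304.76373066]
[332.40351215 395.50203988] [325.21043296 304.97579606]
```

View pics/w15z.png

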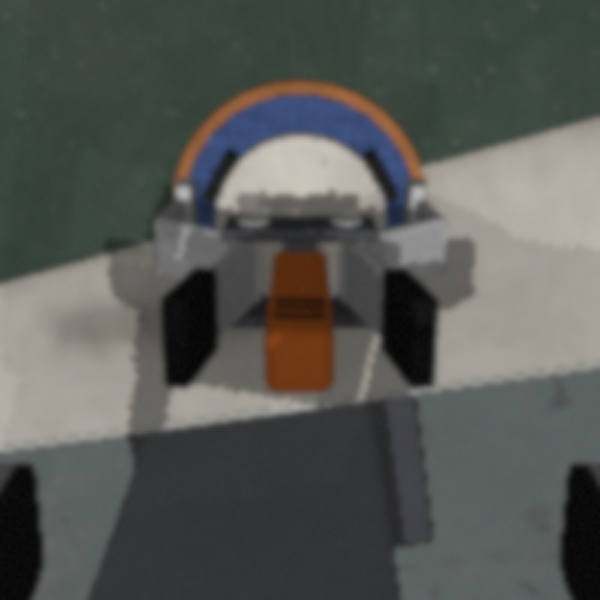

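View pics/s15z.png

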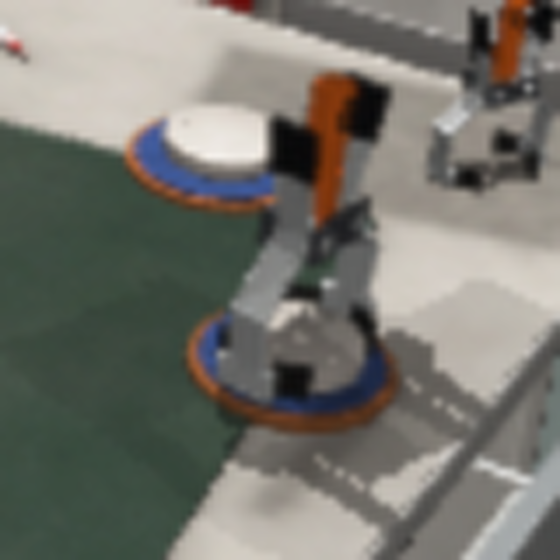

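```bash
python3 - <<'E'
from h import *
c=wcam("w15");print(atz(c,(299-1)/3+217,(363-1)/3+100,.16))
plan([.4355,-.0999,.131],-9,4)
E
```

```text
[ 0.43528043 -0.09999103  0.16      ]
from [ 0.4347 -0.0995  0.226 ] psi -8.85 tilt 0.03 t 24.73 rows 4 -> [np.float64(0.0042), np.float64(0.0012), np.float64(0.4752)] az 0.00011
```

>>> carry_out:
  deltas:
    - [[0.003,0.001,0.475,0,0,0],[0.003,0.001,0.475,0,0,0],[0.003,0.001,0.475,0,0,0],[0.003,0.001,0.475,0,0,0.0004],[0,0,0,0,0,0],[0,0,0,0,0,0]]
  jaw: 1
  squeeze: 45

```text
clock: 25.48
eef_pos: [0.4359, -0.1, 0.1322]
tcp_rot: [3.132, -0.248, 0.002]
force: [-0.1, -0.3, 1.0]
gripper_width: 0.999
```

>>> carry_out:
  deltas:
    - [[0,0,0,0,0,0],[0,0,0,0,0,0],[0,0,0,0,0,0],[0,0,0,0,0,0]]
  jaw: 0.72

```text
clock: 25.98
eef_pos: [0.4363, -0.0999, 0.1326]
tcp_rot: [3.132, -0.248, 0.004]
force: [-0.3, 2.5, 6.3]
gripper_width: 0.72
```

```bash
python3 - <<'E'
from h import *
s,_=snap("wrist","w16"); print(psi_of(s),s["eef_pos"],s["force"],s["moment"],s["clock"],s["gripper_width"]*85)
b=cv2.imread("pics/w16.png");cv2.imwrite("pics/w16z.png",cv2.resize(b[170:370,217:417],None,fx=3,fy=3,interpolation=2))
E
```

```text
(np.float64(-9.06715671489541), np.float64(0.14364249638496018)) [ 0.436338   -0.09993677  0.13262959] [-0.2763484   2.47941105  6.30278503] [ 0.32251033 -0.09777435 -0.00202364] 25.975 61.22054333721989
```

View pics/w16z.png

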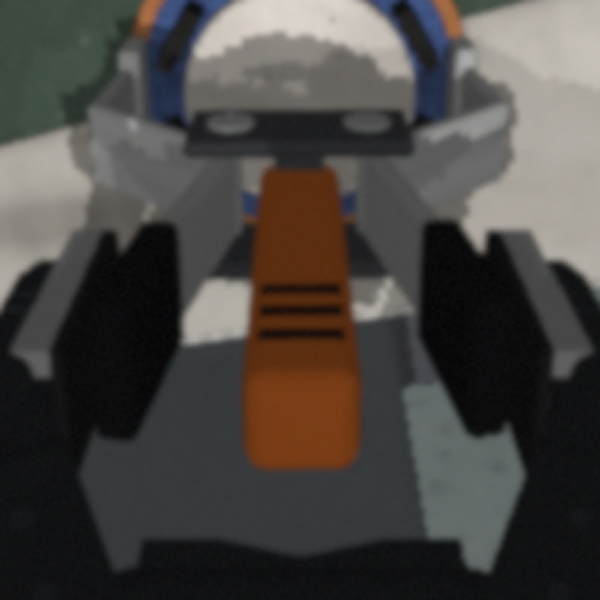

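>>> carry_out:
  deltas:
    - [[0,-0.01,-0.04,0,0,0],[0,0,-0.01,0,0,0],[0,0,0,0,0,0]]
  jaw: 0.64

```text
clock: 26.4
eef_pos: [0.4359, -0.0995, 0.1343]
tcp_rot: [3.132, -0.248, 0.002]
force: [0.9, 1.2, 4.7]
gripper_width: 0.641
```

>>> carry_out:
  deltas:
    - [[0,0,-0.03,0,0,0],[0,0,-0.01,0,0,0],[0,0,0,0,0,0]]
  jaw: 0.56

```text
clock: 26.78
eef_pos: [0.4353, -0.0993, 0.1355]
tcp_rot: [-3.131, 0.248, 0.0]
force: [1.5, 1.7, 1.6]
gripper_width: 0.564
```

>>> carry_out:
  deltas:
    - [[0,0,-0.01,0,0,0],[0,0,-0.01,0,0,0],[0,0,0,0,0,0],[0,0,0,0,0,0]]
  jaw: 0

```text
clock: 27.28
eef_pos: [0.4348, -0.0994, 0.1361]
tcp_rot: [3.132, -0.248, -0.003]
force: [-1.0, 0.0, -1.9]
gripper_width: 0.484
```

```bash
python3 - <<'E'
from h import *
s,_=snap("wrist","w17"); print(psi_of(s),s["eef_pos"],s["force"],s["moment"],s["clock"],s["gripper_width"]*85)
b=cv2.imread("pics/w17.png");cv2.imwrite("pics/w17z.png",cv2.resize(b[170:370,217:417],None,fx=3,fy=3,interpolation=2))
snap("scene","s17");b=cv2.imread("pics/s17.png");cv2.imwrite("pics/s17z.png",cv2.resize(b[170:250,350:430],None,fx=7,fy=7,interpolation=2))
E
```

```text
(np.float64(-9.06675341712718), np.float64(0.09371082749399687)) [ 0.43482467 -0.09938809  0.13613877] [-1.02285149  0.00953573 -1.91911604] [-0.06174042 -0.01513866 -0.01375518] 27.275 41.16315745963697
```

View pics/w17z.png

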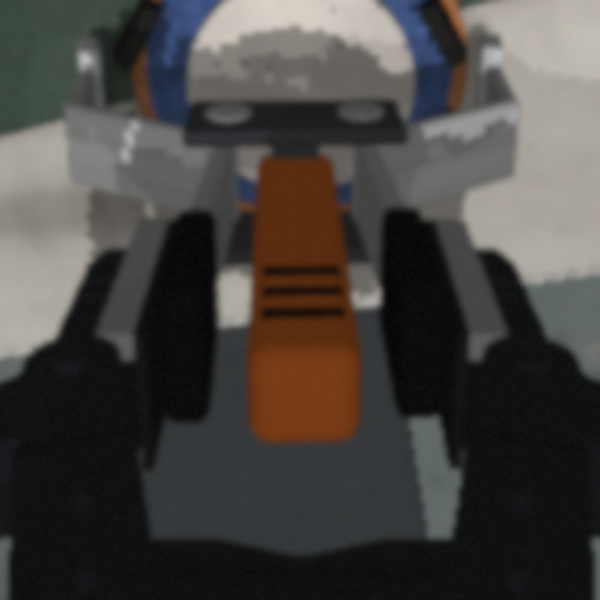

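View pics/s17z.png

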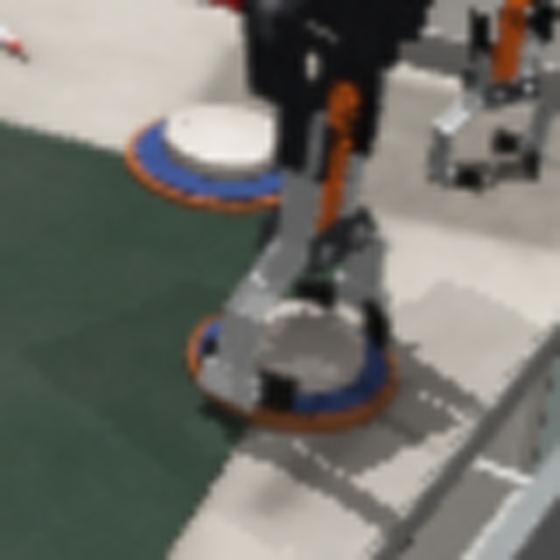

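```bash
python3 - <<'E'
from fit import *
f=lambda U,V:((U+.5)/3-.5+217,(V+.5)/3-.5+170)
fit("w17",[((8,8,150),f(248,345)),((8,-8,150),f(360,345)),((-8,8,150),f(249,445)),((-8,-8,150),f(359,445)),((8,8,85),f(260,157)),((8,-8,85),f(331,157))])
b=cv2.imread("pics/w17.png");h=cv2.cvtColor(b,cv2.COLOR_BGR2HSV)
m=cv2.inRange(h,(4,150,60),(18,255,255));k,l,stt,ce=cv2.connectedComponentsWithStats(m)
j=1+np.argmax(stt[1:,4]);print(stt[j])
L=[(r,np.where(l[r]==j)[0].min(),np.where(l[r]==j)[0].max()) for r in range(232,284)]
L=np.array(L,float);a=np.polyfit(L[:,0],L[:,1],1);d=np.polyfit(L[:,0],L[:,2]+1,1)
r=-(d[1]-a[1])/(d[0]-a[0]);print("stem vp",np.polyval(a,r),r)
K,R,t=wcam("w17");v=K@(R@np.array([0,0,-1.]));print("vertical vp",v[:2]/v[2])
s=monitor.get_state(); lin(s["eef_pos"]+[0,0,.05],4)
E
```

```text
tool offset mm x,y,z of pad pt [-0.52  0.63  8.2 ] roll,pitch,yaw deg [ 1.36 -0.63 -0.29] sd [0.62 0.13 1.   0.27 0.39 0.58]
(8, 8, 150) (299.3333333333333, 284.6666666666667) [298.5 285.3]
(8, -8, 150) (336.6666666666667, 284.6666666666667) [337.7 285. ]
(-8, 8, 150) (299.6666666666667, 318.0) [299.  317.6]
(-8, -8, 150) (336.3333333333333, 318.0) [336.7 317.1]
(8, 8, 85) (303.3333333333333, 222.0) [302.2 222.2]
(8, -8, 85) (327.0, 222.0) [328.3 222.1]
[ 300  223   37   94 2766]
stem vp 307.468739209035 68.71111697913848
vertical vp [316.87890605  99.68754865]
rows 4 [-0.0003 -0.     -0.25  ] from [ 0.435  -0.0993  0.1363]
```

>>> carry_out:
  deltas:
    - [[0,0,-0.1,0,0,0],[0,0,-0.25,0,0,0],[0,0,-0.4,0,0,0],[0,0,-0.45,0,0,0],[0,0,-0.3,0,0,0],[0,0,0,-0.0038,0,0],[0,0,0,0,0,0],[0,0,0,0,0,0]]

```text
clock: 28.38
eef_pos: [0.4349, -0.099, 0.2106]
tcp_rot: [3.109, -0.246, -0.006]
force: [-0.7, -0.5, -1.4]
gripper_width: 0.484
```

```bash
python3 - <<'E'
from h import *
s,_=snap("wrist","w18"); print(psi_of(s),s["eef_pos"],s["force"],s["clock"],s["gripper_width"]*85)
b=cv2.imread("pics/w18.png");cv2.imwrite("pics/w18z.png",cv2.resize(b[120:340,197:437],None,fx=2.5,fy=2.5,interpolation=2))
snap("scene","s18");b=cv2.imread("pics/s18.png");cv2.imwrite("pics/s18z.png",cv2.resize(b[150:250,340:440],None,fx=6,fy=6,interpolation=2))
plan([.642,-.0075,.205],-9,6)
E
```

```text
(np.float64(-9.046315874338665), np.float64(1.3501942920265804)) [ 0.43487432 -0.09901121  0.21061389] [-0.74894018 -0.46532668 -1.43948312] 28.375 41.11866181947469
from [ 0.435  -0.0992  0.2109] psi -9.06 tilt 1.35 t 28.48 rows 6 -> [np.float64(0.6333), np.float64(-0.4102), np.float64(0.0197)] az -3e-05
```

View pics/w18z.png

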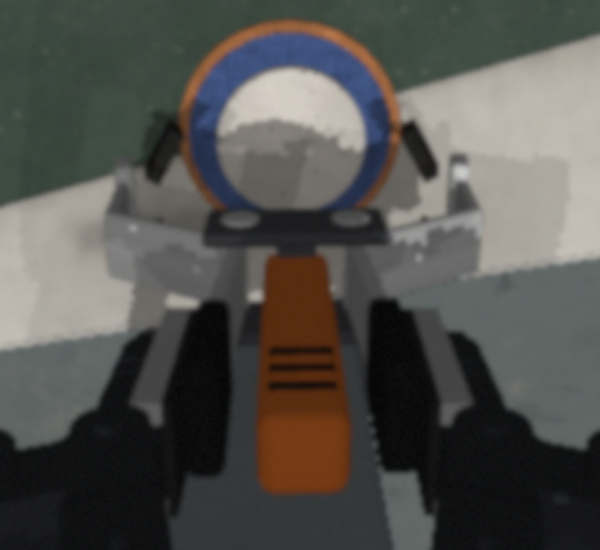

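View pics/s18z.png

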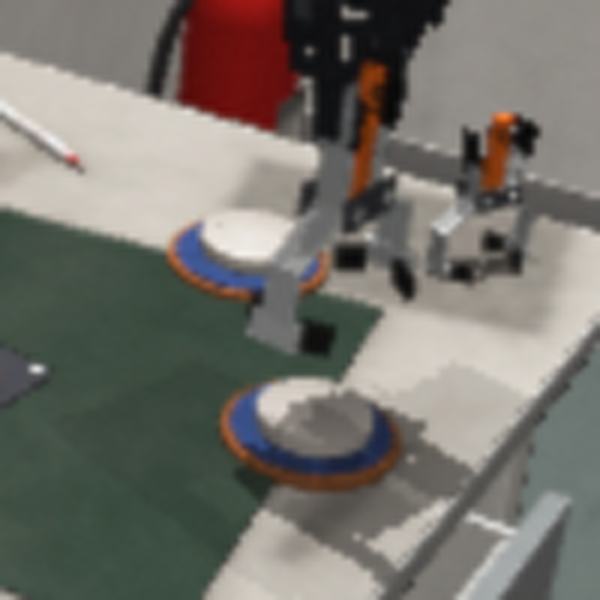

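>>> carry_out:
  deltas:
    - [[0.3,-0.2,0,0,0,0],[0.55,-0.36,0,0,0,0],[0.63,-0.41,0,0,0,0],[0.63,-0.41,0,0,0,0],[0.63,-0.41,0,0,0,0],[0.63,-0.41,0,0,0,0],[0.35,-0.22,0,0,0,0],[0.1,-0.05,0,0,0,0],[0,0,0,0,0,0],[0,0,0,0,0,0]]

```text
clock: 29.72
eef_pos: [0.6428, -0.0079, 0.2087]
tcp_rot: [3.108, -0.247, -0.004]
force: [0.3, -0.2, -1.4]
gripper_width: 0.484
```

```bash
python3 - <<'E'
from h import *
s,_=snap("wrist","w19"); print(psi_of(s),s["eef_pos"],s["force"],s["clock"],s["gripper_width"]*85)
b=cv2.imread("pics/w19.png");cv2.imwrite("pics/w19z.png",cv2.resize(b[110:330,197:437],None,fx=2.5,fy=2.5,interpolation=2))
snap("scene","s19");b=cv2.imread("pics/s19.png");cv2.imwrite("pics/s19z.png",cv2.resize(b[130:240,270:380],None,fx=5,fy=5,interpolation=2))
lin([.643,-.007,s["eef_pos"][2]],1); lin([.643,-.007,.165],4)
c=wcam("w19")
a=np.radians(-8.9);Rz=np.array([[np.cos(a),-np.sin(a),0],[np.sin(a),np.cos(a),0],[0,0,1]])
for q in [(45,23,28),(45,-23,28),(42,62,7),(42,-62,7),(-42,62,7)]: print(q,((proj(c,Rz@np.array(q)/1e3+[.6418,-.0075,0])-[197,110])*2.5+.75).round(0))
E
```

```text
(np.float64(-9.093294817906228), np.float64(1.3785367294646336)) [ 0.64278902 -0.00794258  0.20872964] [ 0.29268485 -0.20350742 -1.38285016] 29.725 41.15451490294068
rows 1 [-0.0017 -0.0184  0.005 ] from [ 0.6429 -0.0079  0.209 ]
rows 4 [-0.0004 -0.0098  0.2198] from [ 0.6429 -0.0079  0.209 ]
(45, 23, 28) [229.  68.]
(45, -23, 28) [344.  68.]
(42, 62, 7) [141.  70.]
(42, -62, 7) [431.  69.]
(-42, 62, 7) [153. 255.]
```

View pics/w19z.png

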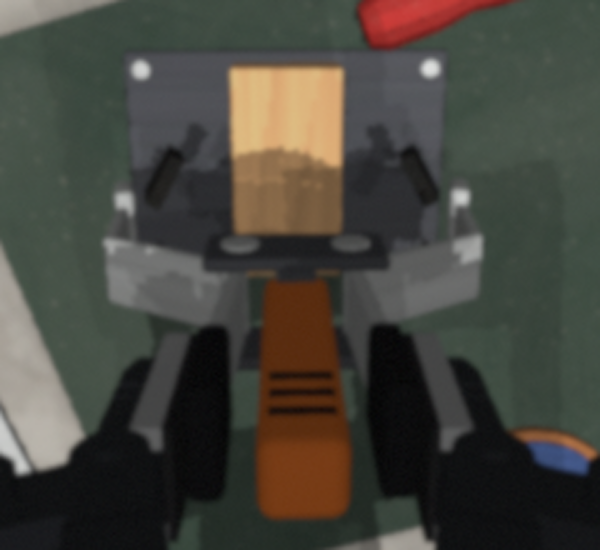

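View pics/s19z.png

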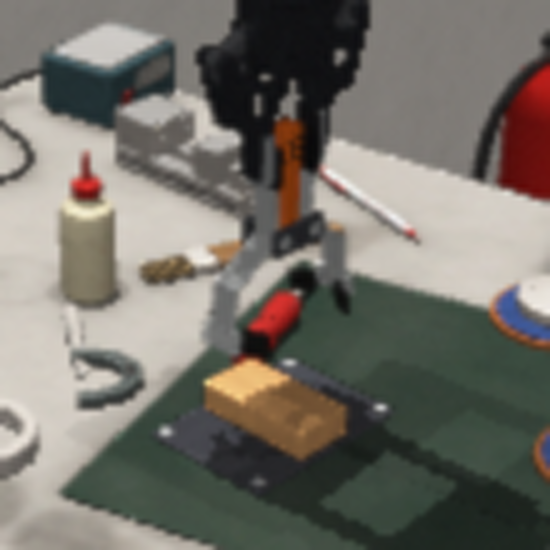

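```bash
python3 - <<'E'
from h import *
c=wcam("w19")
g=lambda U,V:((U+.5)/2.5-.5+197,(V+.5)/2.5-.5+110)
a=np.radians(-9);ex=np.array([np.cos(a),np.sin(a)]);ey=np.array([-np.sin(a),np.cos(a)])
for n,L,z in [("jawtips",[(165,178),(420,177)],.092),("lugs",[(123,200),(461,197)],.11),("elbow",[(106,240),(482,237)],.13),("bolts",[(240,243),(351,243)],.16),("stemtop",[(258,470),(350,470)],.233)]:
    P=np.mean([atz(c,*g(*u),z) for u in L],0)[:2]-[.6418,-.0075]; print(n,"park x %.4f y %.4f"%(P@ex,P@ey))
E
```

```text
jawtips park x 0.0166 y -0.0014
lugs park x 0.0146 y -0.0011
elbow park x 0.0085 y -0.0014
bolts park x 0.0179 y -0.0011
stemtop park x 0.0062 y -0.0011
```

```bash
python3 - <<'E'
from h import *
lin([.642,-.0067,.139],5)
E
```

```text
rows 5 [-0.0045 -0.0109  0.2798] from [ 0.6429 -0.0079  0.209 ]
```

>>> carry_out:
  deltas:
    - [[-0.009,-0.023,0.1,0,0,0],[-0.009,-0.023,0.28,0,0,0],[-0.004,-0.007,0.28,0,0,0],[0,-0.007,0.28,0,0,0],[0,-0.005,0.28,0,0,0],[0,-0.004,0.18,0,0,0],[0,0,0,0,0,0],[0,0,0,0,0,0]]

```text
clock: 30.82
eef_pos: [0.6432, -0.0056, 0.1394]
tcp_rot: [3.108, -0.246, -0.001]
force: [0.7, 0.0, -1.9]
gripper_width: 0.486
```

```bash
python3 - <<'E'
from h import *
s,_=snap("wrist","w20"); print(psi_of(s),s["eef_pos"],s["force"],s["clock"],s["gripper_width"]*85)
b=cv2.imread("pics/w20.png");cv2.imwrite("pics/w20z.png",cv2.resize(b[110:330,197:437],None,fx=2.5,fy=2.5,interpolation=2))
lin([.642,-.0067,.133],3)
E
```

```text
(np.float64(-9.067555124895124), np.float64(1.3644735397332224)) [ 0.6431586  -0.00563641  0.13940654] [ 0.68592384  0.03049116 -1.93237133] 30.825 41.28088030441299
rows 3 [-0.0075  0.0072  0.0449] from [ 0.6433 -0.0056  0.1397]
```

View pics/w20z.png

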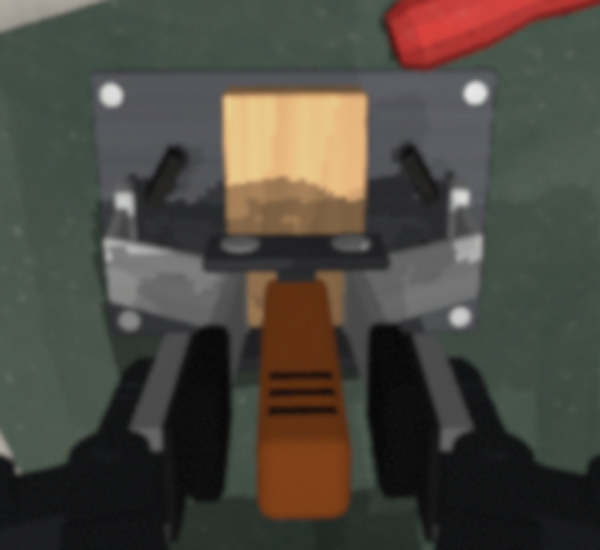

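>>> carry_out:
  deltas:
    - [[-0.008,0.003,0.045,0,0,0],[-0.008,0.003,0.045,0,0,0],[-0.006,0,0.03,0,0,0],[0,0,0,0,0,0],[0,0,0,0,0,0]]

```text
clock: 31.5
eef_pos: [0.6416, -0.0059, 0.1329]
tcp_rot: [3.108, -0.246, -0.003]
force: [0.1, -0.4, -2.4]
gripper_width: 0.488
```

>>> carry_out:
  deltas:
    - [[0,0,0.03,0,0,0],[0,0,0,0,0,0],[0,0,0,0,0,0]]

```text
clock: 31.88
eef_pos: [0.6416, -0.0059, 0.1313]
tcp_rot: [3.108, -0.246, -0.003]
force: [0.9, 0.5, -1.8]
gripper_width: 0.484
```

>>> carry_out:
  deltas:
    - [[0,0,0.025,0,0,0],[0,0,0,0,0,0],[0,0,0,0,0,0]]

```text
clock: 32.25
eef_pos: [0.642, -0.0059, 0.1309]
tcp_rot: [3.108, -0.246, -0.001]
force: [-0.9, -0.0, 3.4]
gripper_width: 0.484
```

>>> carry_out:
  deltas:
    - [[0,0,0.02,0,0,0],[0,0,0,0,0,0],[0,0,0,0,0,0]]

```text
clock: 32.62
eef_pos: [0.6423, -0.0059, 0.1308]
tcp_rot: [3.108, -0.246, -0.0]
force: [-1.6, 1.3, 7.8]
gripper_width: 0.483
```

Standing on the base plate. I'll release onto the bar.

>>> carry_out:
  deltas:
    - [[0,0,0,0,0,0],[0,0,0,0,0,0],[0,0,0,0,0,0],[0,0,0,0,0,0],[0,0,0,0,0,0],[0,0,0,0,0,0]]
  jaw: 1

```text
clock: 33.38
eef_pos: [0.6416, -0.006, 0.1291]
tcp_rot: [3.108, -0.246, -0.003]
force: [-0.5, -0.5, -0.1]
gripper_width: 0.999
```

```bash
python3 - <<'E'
from h import *
s,_=snap("wrist","w21"); print(psi_of(s),s["eef_pos"],s["force"],s["clock"],s["gripper_width"]*85)
b=cv2.imread("pics/w21.png");cv2.imwrite("pics/w21z.png",cv2.resize(b[110:350,197:437],None,fx=2.5,fy=2.5,interpolation=2))
lin(s["eef_pos"]+[0,0,.1],4)
E
```

```text
(np.float64(-9.06829145820261), np.float64(1.3659497581997824)) [ 0.64158403 -0.00597032  0.12910041] [-0.51536164 -0.53590065 -0.13360363] 33.375 84.95360397431641
rows 4 [ 1.000e-04  1.190e-02 -4.999e-01] from [ 0.6416 -0.006   0.1291]
```

View pics/w21z.png

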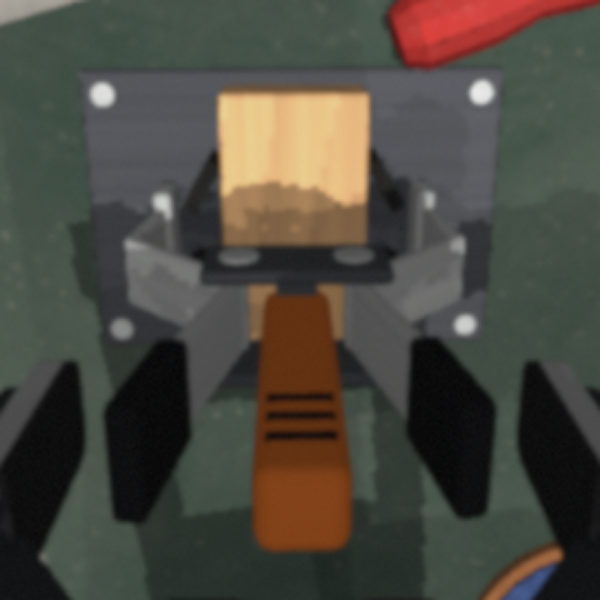

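Clipped on the bar. I'll raise clear and back to a viewpoint.

>>> carry_out:
  deltas:
    - [[0,0.006,-0.25,0,0,0],[0,0.012,-0.5,0,0,0],[0,0.012,-0.5,0,0,0],[0,0.012,-0.5,0,0,0],[0,0.006,-0.25,0.0038,0,0],[-0.4,0,-0.5,0,0,0],[-0.6,0,-0.5,0,0,0],[-0.6,0,-0.5,0,0,0],[-0.2,0,-0.5,0,0,0],[0,0,0,0,0,0],[0,0,0,0,0,0],[0,0,0,0,0,0]]

```text
clock: 34.92
eef_pos: [0.5525, 0.0081, 0.327]
tcp_rot: [-3.132, 0.249, 0.005]
force: [-0.5, 0.8, -0.4]
gripper_width: 1.002
```

```bash
python3 - <<'E'
from h import *
s,_=snap("wrist","w22"); print(psi_of(s),s["eef_pos"],s["force"],s["clock"]); snap("scene","s22"); snap("top","t22")
b=cv2.imread("pics/s22.png");cv2.imwrite("pics/s22z.png",cv2.resize(b[150:250,290:420],None,fx=6,fy=6,interpolation=2))
E
```

```text
(np.float64(-9.075002177775229), np.float64(0.18432749788687708)) [0.55247495 0.00811339 0.32701408] [-0.51126572  0.7867119  -0.3576531 ] 34.925
```

View pics/w22.png

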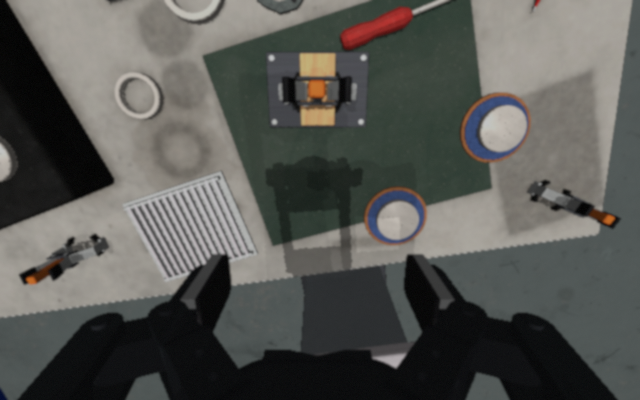

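View pics/s22z.png

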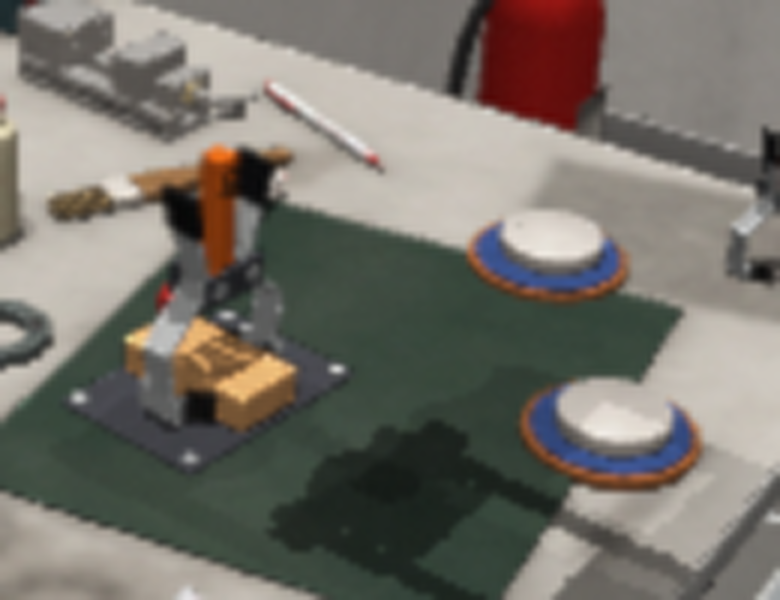

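View pics/t22.png

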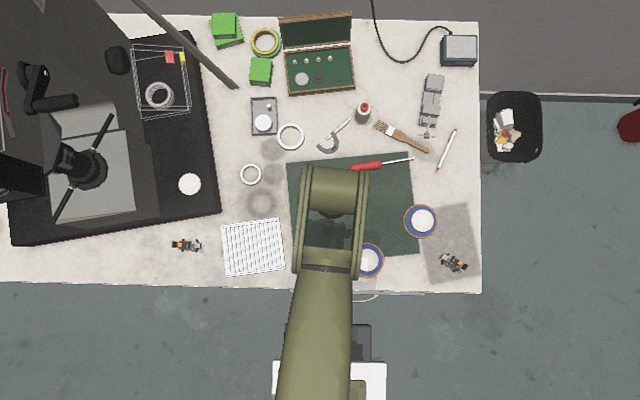

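```bash
python3 - <<'E'
from h import *
from scipy.optimize import least_squares
c=wcam("w22");b=cv2.imread("pics/w22.png");h=cv2.cvtColor(b,cv2.COLOR_BGR2HSV)
cv2.imwrite("pics/w22z.png",np.hstack([cv2.resize(b[40:140,255:380],None,fx=3.2,fy=4,interpolation=2),cv2.resize(b[170:270,345:445],None,fx=4,fy=4,interpolation=2)]))
m=cv2.inRange(h,(4,150,60),(18,255,255))[60:130,290:345];ys,xs=np.nonzero(m);print("stem",xs.min()+290,xs.max()+290,ys.min()+60,ys.max()+60)
bl=cv2.inRange(h,(100,80,40),(130,255,255));k,l,st,ce=cv2.connectedComponentsWithStats(bl);
j=min(range(1,k),key=lambda i:abs(ce[i][0]-397)+abs(ce[i][1]-215)-st[i][4]);print(st[j])
M=(l==j).astype(np.uint8);cs,hi=cv2.findContours(M,cv2.RETR_CCOMP,cv2.CHAIN_APPROX_NONE)
for q,z,r in zip(cs,[.01]*9,range(9)):
    if len(q)<60: continue
    for z in (.010,.022):
        P=np.array([atz(c,*p,z) for p in q[:,0]]);f=least_squares(lambda v:np.hypot(P[:,0]-v[0],P[:,1]-v[1])-v[2],[.43,-.1,.04],loss="soft_l1",f_scale=.001);print(r,z,f.x.round(4),len(q))
E
```

```text
stem 308 325 80 98
[ 466   97   59   62 1011]
0 0.01 [ 0.5509 -0.2525  0.0415] 241
0 0.022 [ 0.5531 -0.2458  0.0403] 241
```

View pics/w22z.png

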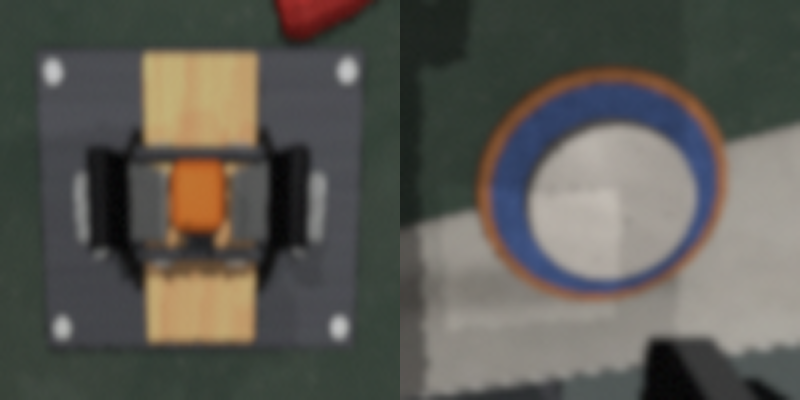

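```bash
python3 - <<'E'
from h import *
c=wcam("w22")
X=atz(c,316.8,88.9,.156);d=X[:2]-[.6418,-.0075];a=np.radians(-8.9);print("tongs",X,"park x,y",d@[np.cos(a),np.sin(a)],d@[-np.sin(a),np.cos(a)])
print("block",atz(c,397.9,220.1,.022),"plate outer",atz(c,345+(603-400)/4,170+183/4,.010))
S=[atz(c,255+u/3.2,40+v/4,.007) for u,v in [(53,72),(347,72),(62,328),(339,328)]];print(np.mean(S,0))
E
```

```text
tongs [ 0.63961317 -0.00647856  0.156     ] park x,y -0.0023185300950329018 0.0006708130364899602
block [ 0.4365798  -0.10038096  0.022     ] plate outer [ 0.43907504 -0.10024974  0.01      ]
[ 0.64121848 -0.00778103  0.007     ]
```

```bash
python3 - <<'E'
from cell import finish_job, monitor
print(monitor.get_state()["clock"]); print(finish_job())
E
```

```text
35.075
the job is handed in; nothing more can be done
None
```

The block is on the empty storage plate and the tongs are clipped upright on their parking bar again. I handed the job in at 35.1 s of the 69 s allowed. The gripper never touched the block.

**What I did:**
1. I squeezed the large tongs open by the pads and lifted them off the bar.
2. I let them close on the block on the draining rack.
3. I carried them by the stem to the empty plate and set the block down flat while the tongs still held it.
4. I squeezed the tongs off the block and clipped them back on the bar.

**Last checks:**
- **Block:** it lies flat, within about 2 mm of the plate's middle. My last measurement of the plate's rim disagrees with the earlier plate fits by about 3.5 mm in x; the rim measurement also takes in the plate's visible side, so I trust the earlier ones.
- **Tongs:** they stand upright on the bar, about 2 mm from its middle along x and 0.7 mm along y.
- **Other things:** the last pictures show the stored block and the bearing rings where they were. The arm's path stayed clear of the micrometer.

**What went less smoothly:**
- The first squeeze left the tongs leaning about 2° in the gripper. I corrected the lean by tilting the tool before lowering them over the block.
- Picture-based estimates of how high the tongs sat in the gripper were about 5 mm off, so I found each set-down height by feeling for contact.

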